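Show the warbler in the mirror lid

ROBOT

A 6-joint arm with a two-finger parallel gripper is mounted at the origin on the work surface. World frame = base frame: x ahead of the robot, y to its left, z up, the work surface at z = 0. Lengths are in mm, angles in degrees, forces in N, time in s.
With the tool pointing down it reaches from about 400 to 825 mm from the base axis. Payload 7 kg.
Tool frame: the origin (TCP) lies at the very end of the fingers, on their centre line; the grasp point (between the pads) lies 19 mm behind it; z points along the fingers, y is the line along which they close (so a half turn about z gives the same grasp; the last joint's range is limited). The gripper opens to 85 mm and grips with 20 to 120 N. Pads are 22 mm wide; open, the fingers measure 114 mm over their backs; the gripper's body (76 mm by 85 mm) begins 54 mm behind the grasp point. The pads swing forward as they close: fully open they stand 13 mm farther back than shut.
Start: joints at [-58.952, 20.546, 0.682, 0, -70.136, -16.507], TCP at [169.456, -653.36, 209.002] pointing down, gripper open.
Joint ranges: [-176.03, 176.03], [-82.01, 121.73], [-58.28, 71.71], [-173.87, 95.51], [-174.79, -0.11], [-173.66, 173.66]. Speed limits (degrees/s): [136.94, 136.94, 172.46, 180, 180, 180].

INTERFACE

Orientations are given as a 3x3 rotation matrix whose columns are the frame's x, y, z axes.
In Python, from plant import r gives the robot as it stands.
- The arm moves only by the tool jog_arm, never from a script. Its argument "increments" is text: rows parted by semicolons, each of 7 numbers parted by spaces: the shift along the tool's x, y, z in m, then the turn, a rotation vector about the tool's x, y, z in rad, then the opening, from 0 (shut) to 1 (fully open). A call has 1 to 20 rows; each row is the pose to reach, as a shift and turn from the pose commanded when the call began, along the tool's axes at that moment; what a row does not reach only later rows make up. A row lasts 1/10 s, in which the tool goes at most 50 mm and 8.59 degrees, less where a joint would pass 70% of its speed; a pose out of reach is approached as far as the arm can. A call with a gripper value outside its range is refused whole. The fingers move at their own pace and stop on an object; "force" is the grip in N (left out, the last holds). Time passes only in rows, so rows that repeat a pose let the fingers close. It gives the time, the measured TCP pose, the force and the opening at its end, in the units of the state.
- r.get_state(): the state, without advancing time (a new reading comes with each control period).
- r.capture(name): name is "scene" or "top" or "wrist"; returns (picture, depth): 400x640x3 uint8, red, green, blue; 400x640 float32, mm along the optical axis (not along the pixel's ray), 0 where there is no reading.
- r.get_calibration(name): a dict with "fovy" (degrees; the focal length in pixels is half the picture's height over the tangent of half this angle, whatever the lens; pixels are square), "cx", "cy" (the principal point, pixels), "R" (3x3) and "t" (3): a world point X has camera coordinates R X + t; the wrist camera has in their place "tool_from_camera" (4x4, takes a point from camera to tool coordinates, whose origin is the TCP and whose axes are the flange's). Camera axes: x right, y down, z forward; pixel columns grow to the right and rows downward; lengths in mm; the calibration is good to about 2 mm. A picture is of the moment at which its call begins: read the wrist's pose just before it. get_calibration takes no time and is no camera call.
- r.job_done(): hands the job in, once; it reports no verdict.
The state is a dict: "clock": time; "joint_pos": joint angles; "qvel": joint speeds; "joint_torque": joint torques, N m; "tcp_pos": TCP position; "eef_rot": TCP orientation; "force": force on the tool from outside, world axes, zero at the start; "ft_torque": the same for the moment, N m; "width": finger opening in mm.
Only numpy, scipy, OpenCV 4.12 (cv2) and the standard library are available. Lean on these libraries where they do the work, as an engineer would, in place of code of your own. Each camera call takes 0.05 s, during which the arm holds its last target. There are 200 camera calls.

TASK

Slide the yellow warbler across the counter on its round walnut base, without lifting or tipping it, until it stands centred on the flush walnut turntable in front of the mirror-lidded case, the whole base on the turntable. Then raise the case's lid, the one with the brass ball knob (it falls shut if let go) to 60 degrees from closed, so that its mirror shows the bird, and finish while still holding it steady there: do not let go. Leave the other things on the counter where they are.

Things in the scene. Friction and masses are not known exactly. Their poses are not given: they have to be found in the camera images.
- warbler: Small yellow tin bird (about 75 mm long with its tail) fixed on a round walnut base, diameter 92 mm, 18 mm thick; 61 mm tall in all, the bird's back at 54 mm, its body within 50 mm of the base's axis; about 0.25 kg, loose, slides on the counter. Origin: centre of the base's underside. z is up, x is where the beak points (its direction does not matter). It starts to the left or to the right of the turntable.
- turntable: Target: round walnut disc with a thin brass rim, diameter 130 mm, set flush into the counter just in front of (on the robot's side of) the case. It does not turn. Nothing sticks up more than 1.5 mm, and things slide freely over it. Origin: its centre at counter level.
- case: Walnut case fixed to the counter, 140 mm deep (its x), 180 mm wide (its y), 70 mm high, brass movement inside; a lid lies on top. Origin: centre of its underside. Its x axis points from the front (robot side, -x) to the back, where the hinge is. Its yaw varies.
- lid (a joint): Angle of the case's lid in rad: 0 shut, grows as its front edge rises; 60 degrees is 1.047; stop at 1.8. The lid is a panel 144 mm (from the hinge line forward) by 184 mm wide and 10 mm thick, its underside at 70 mm above the counter when shut, lined below with a mirror. About 0.3 kg; it swings freely and falls shut when let go; the hinge axis is horizontal, along the case's y. Lifting it takes about 2 N at the knob.
- lid_knob (a point): Centre of the brass ball knob on the lid, diameter 24 mm, on a stem 10 mm thick, centre 34 mm above the lid's top face, 127 mm in front of the hinge axis and 44 mm above it when shut, midway along the width. Moves with the lid, z along the lid's upward normal; y is parallel to the hinge. Pinched along the hinge direction, the ball can turn between the fingers while the gripper stays upright.
- lid_hinge (a point): Middle of the hinge axis of the lid, at the case's back edge, 70 mm above the counter. Fixed to the case; its y axis is the hinge axis.
- dome_ring: Bystander: loose glass ring, outer diameter 90 mm, 16 mm high, on the other side of the turntable from the warbler. Origin: centre of its underside.
- winding_key: Bystander: brass winding key lying flat, 73 mm long, 10 mm high, left of the case. Origin: under its middle.
- pin_pusher: Bystander: pin pusher with round black ebony handle and steel pin, 113 mm long, 16 mm thick, lying right of the case; beyond it to the right stands a finished gilt bird cage, fixed, 152 mm across and 222 mm tall, at least 0.4 m to the right of the middle and out of the way. Origin of the pin pusher: under its middle.
There are look-alikes about, which are no part of the job. Leave any purple or red look-alike of the warbler alone.

How it is judged:
By the outcome, as a careful person would: the job done as asked, in the order asked, and still so for the second after the job is handed in, while the arm keeps its last pose, push and grip.
It also fails if it takes over 59 s, if anything falls off the work surface, if the arm or the gripper's body presses on something with over 40 N, if the wrist force passes 120 N, or if a joint passes its speed limit or range.

## Working session

There is one attempt and no reset: what is moved stays moved. The work goes in short steps, Python scripts to look and compute and a tool call to move; the robot and the scene stay as the last step left them, time stands still between calls to the robot, and variables do not carry over. Pictures are saved under pics/ and viewed, on a budget of 15 in all, crops included, one or two more only if the job needs it, and the job is handed in when it is done.

Besides the shell and the picture viewer there is one more tool, called after ">>>" as name(argument=value, ...) on one line, values as JSON. jog_arm: Moves the arm, as the interface text tells. Its arguments: {"type":"object","properties":{"increments":{"type":"string"},"force":{"type":"number"}},"required":["increments"]}

```bash
ls; mkdir -p pics; cat > h.py <<'E'
import numpy as np, cv2
from plant import r
def cal(n):
    c=r.get_calibration(n); f=200/np.tan(np.radians(c["fovy"])/2)
    if n=="wrist":
        s=r.get_state(); T=np.eye(4); T[:3,:3]=s["eef_rot"]; T[:3,3]=s["tcp_pos"]
        M=np.linalg.inv(T@np.array(c["tool_from_camera"])); R,t=M[:3,:3],M[:3,3]
    else: R,t=np.array(c["R"]),np.array(c["t"])
    return f,c["cx"],c["cy"],R,t
def ray(k,u,v,z):
    f,cx,cy,R,t=k; d=R.T@np.array([(u-cx)/f,(v-cy)/f,1]); o=-R.T@t
    return o+d*(z-o[2])/d[2]
def pt(k,u,v,dep):
    f,cx,cy,R,t=k; return R.T@(np.array([(u-cx)/f,(v-cy)/f,1])*dep-t)
def proj(k,X):
    f,cx,cy,R,t=k; c=R@np.array(X)+t; return c[0]/c[2]*f+cx,c[1]/c[2]*f+cy
def grab(n):
    k=cal(n); p,d=r.capture(n); np.savez(f"/tmp/{n}.npz",p=p,d=d)
    return k,p,d
E
python3 - <<'E'
from h import *
out=[]
for n in("scene","top"):
    k,p,d=grab(n); cv2.imwrite(f"pics/{n}0.png",p[:,:,::-1]); print(n,k)
s=r.get_state(); print(s)
E
```

```text
pics
scene (np.float64(514.9650742689907), 313.4009176117488, 194.98974103869602, array([[ 0.56341947,  0.82615562,  0.00503941],
       [ 0.5379272 , -0.36221096, -0.76120795],
       [-0.62705089,  0.43159022, -0.64848829]]), array([-291.31002615, -205.24499966, 1685.71502487]))
top (np.float64(368.1726659087847), 312.88699423840103, 200.33914628249207, array([[-0.01977591, -0.99895954, -0.04109439],
       [-0.99869414,  0.02167378, -0.04626302],
       [ 0.04710556,  0.04012583, -0.99808366]]), array([ 55.57441882, 511.38853859, 807.17863448]))
{'clock': 0.1, 'joint_pos': array([-5.89506306e+01,  2.05879767e+01,  6.38352434e-01, -1.70996948e-02,
       -7.01357279e+01, -1.65087130e+01]), 'qvel': array([ 0.04267482, -0.21183049,  0.16005208,  0.04505951, -0.02066428,
        0.01908272]), 'joint_torque': array([-1.06119882e-03, -5.84765089e+01,  2.94108242e+01,  6.95449457e+00,
       -3.15948113e-03, -1.52745673e-05]), 'tcp_pos': array([ 169.33944369, -652.93009728,  208.14701807]), 'eef_rot': array([[-9.67995197e-01, -2.50968164e-01, -5.27859753e-04],
       [-2.50968672e-01,  9.67994167e-01,  1.42099966e-03],
       [ 1.54339486e-04,  1.50799711e-03, -9.99998851e-01]]), 'force': array([-0.09435323,  0.22974294, -0.24373875]), 'ft_torque': array([-0.01034598,  0.05683667, -0.06113687]), 'width': 85.20265859269418}
```

View pics/scene0.png

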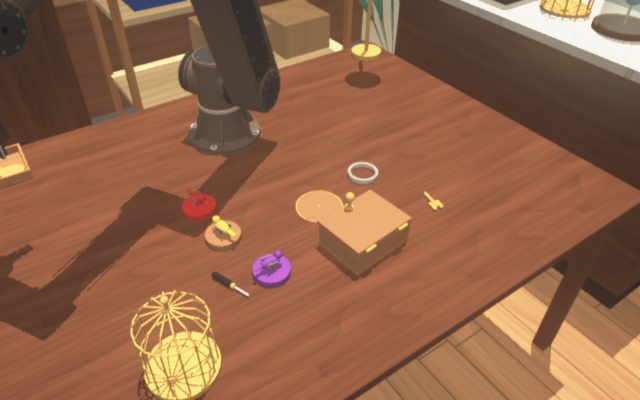

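View pics/top0.png

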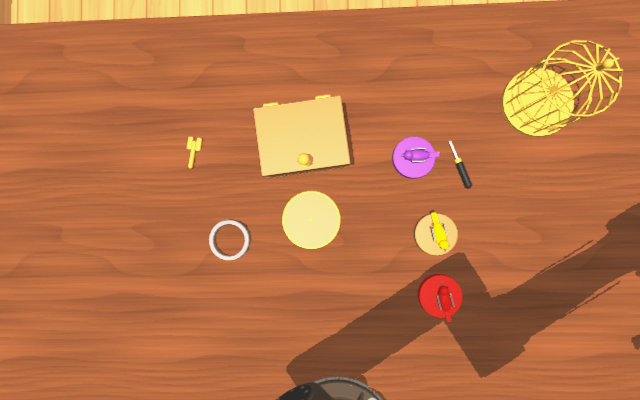

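Top view: three birds. Yellow on a walnut base at (437,234), red at (441,297) and purple at (414,157); the yellow one fits the description. The turntable is at (311,220), the case lid at (303,136), its knob at (305,159) and the ring at (229,240). Next I'll measure these and make a confirming crop.

```bash
python3 - <<'E'
from h import *
k=cal("top"); z=np.load("/tmp/top.npz"); p,d=z["p"],z["d"]
hsv=cv2.cvtColor(p,cv2.COLOR_RGB2HSV)
for n,(u,v) in dict(base=(424,240),yb=(440,236),tt=(311,230),lid=(280,130),knob=(305,158),counter=(370,220),ring=(248,240),red=(428,297),key=(194,148)).items(): print(n,p[v,u],hsv[v,u],pt(k,u,v,d[v,u]).round())
# table reference: bright things
def comp(u,v,m,z,name):
    m=m.astype(np.uint8); n,l,s,c=cv2.connectedComponentsWithStats(m)
    i=l[v,u]; M=(l==i).astype(np.uint8)
    cn=max(cv2.findContours(M,0,2)[0],key=cv2.contourArea)
    P=np.array([ray(k,a,b,z)[:2] for a,b in cn[:,0]],np.float32)
    (x,y),R=cv2.minEnclosingCircle(P); e=cv2.fitEllipse(P)
    print(name,s[i],"circ",round(x),round(y),round(R),"ell",np.round(e[0],1),np.round(e[1],1),"rect",cv2.minAreaRect(P))
br=(hsv[:,:,2]>175)
comp(424,240,br,18,"base"); comp(311,230,br,0,"tt"); comp(280,130,br,80,"lid")
w=(hsv[:,:,1]<60)&(hsv[:,:,2]>130)
comp(248,240,w,16,"ring") if w[240,248] else print("ring?")
comp(428,297,(hsv[:,:,1]>200)&(hsv[:,:,2]>150)&((hsv[:,:,0]<4)|(hsv[:,:,0]>176)),18,"red")
comp(397,157,(hsv[:,:,0]>125)&(hsv[:,:,0]<165)&(hsv[:,:,1]>100),18,"purple")
print("knob",ray(k,305,159,114))
a=cv2.resize(p[190:330,370:510],None,fx=4,fy=4,interpolation=2); cv2.imwrite("pics/crop1.png",a[:,:,::-1])
E
```

```text
base [247 221 135] [ 23 116 247] [ 421. -195.   19.]
yb [247 247  10] [ 30 245 247] [ 431. -219.   54.]
tt [247 236 162] [ 26  88 247] [446.  51.   0.]
lid [247 216 131] [ 22 120 247] [657. 108.  80.]
knob [247 242  99] [ 29 153 247] [589.  54. 126.]
counter [175 100  61] [ 10 166 175] [466. -82.  -1.]
ring [208 193 183] [ 12  31 208] [427. 191.  14.]
red [234  54  44] [  2 207 234] [ 298. -199.   21.]
key [247 225  87] [ 26 165 247] [638. 315.   8.]
base [     0      0    640    400 193131] circ 556 66 835 ell [684.3  60.7] [ 917.1 1663.4] rect ((510.5572204589844, 67.76373291015625), (1452.779052734375, 916.0796508789062), 87.43986511230469)
tt [     0      0    640    400 193131] circ 558 67 854 ell [689.   61.8] [ 937.4 1700.2] rect ((511.3704528808594, 68.99639892578125), (1484.921142578125, 936.3474731445312), 87.43986511230469)
lid [     0      0    640    400 193131] circ 550 62 772 ell [668.3  57. ] [ 847.2 1536.7] rect ((507.7557678222656, 63.51739501953125), (1342.0670166015625, 846.2680053710938), 87.43986511230469)
ring [209 220  40  40 477] circ 429 234 45 ell [428.8 234.2] [87.1 88.5] rect ((429.1093444824219, 234.90476989746094), (87.92215728759766, 86.64264678955078), 89.1298828125)
red [ 419  275   43   47 1327] circ 295 -229 51 ell [ 299.1 -226.1] [88. 94.] rect ((300.2277526855469, -225.68345642089844), (90.56793212890625, 89.65681457519531), 61.80947494506836)
purple [ 393  137   47   41 1353] circ 600 -184 52 ell [ 602.8 -179.2] [89.2 96. ] rect ((602.4754638671875, -178.57025146484375), (91.29805755615234, 93.16961669921875), 51.22245407104492)
knob [589.29121196  54.78859346 114.        ]
```

View pics/crop1.png

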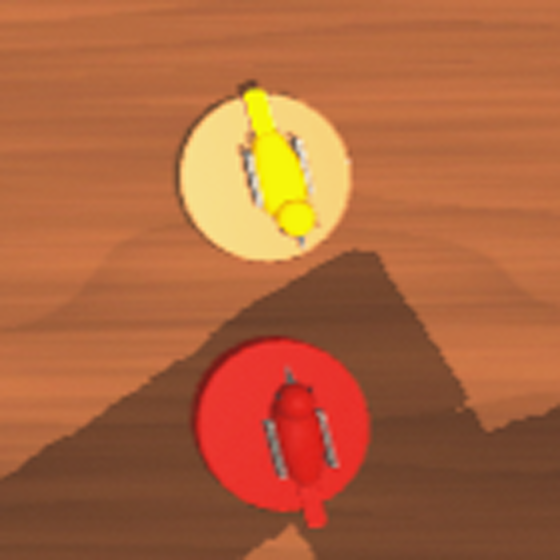

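The crop confirms it: the yellow bird on a tan walnut base is at crop (265,177), i.e. image (436,234). The red look-alike is below it, at crop (283,425).

```bash
cat >> h.py <<'E'
def blob(k,p,u,v,z,name=""):
    hsv=cv2.cvtColor(p,cv2.COLOR_RGB2HSV)
    m=((hsv[:,:,0]>=17)&(hsv[:,:,0]<35)&(hsv[:,:,2]>190)).astype(np.uint8)
    n,l,s,c=cv2.connectedComponentsWithStats(m); M=(l==l[v,u]).astype(np.uint8)
    cn=max(cv2.findContours(M,0,2)[0],key=cv2.contourArea)
    P=np.array([ray(k,a,b,z)[:2] for a,b in cn[:,0]],np.float32)
    e=cv2.fitEllipse(P); q=cv2.minAreaRect(P)
    print(name,s[l[v,u]],"ell",np.round(e[0],1),np.round(e[1],1),"rect",np.round(q[0],1),np.round(q[1],1),round(q[2],2)); return P,e,q
E
python3 - <<'E'
from h import *
k=cal("top"); p=np.load("/tmp/top.npz")["p"]
blob(k,p,424,240,18,"base"); blob(k,p,311,230,0,"tt"); P,e,q=blob(k,p,280,130,80,"lid"); print(cv2.boxPoints(q))
blob(k,p,305,158,114,"knob")
f,cx,cy,R,t=k; print("cam",-R.T@t)
E
```

```text
base [ 415  212   42   43 1302] ell [ 433.7 -221.2] [87.8 88.9] rect [ 433.2 -221.6] [87.7 89.3] 43.77
tt [ 282  191   59   58 2702] ell [470.1  51.3] [130.3 130.8] rect [470.   50.8] [131.2 128.6] 88.7
lid [ 253   95   96   81 6041] ell [645.3  65.4] [169.7 211.3] rect [647.3  65.5] [148.5 182. ] 6.68
[[562.9573   147.1804  ]
 [584.10876  -33.53706 ]
 [731.6156   -16.272629]
 [710.4641   164.44484 ]]
knob [ 253   95   96   81 6041] ell [637.6  63. ] [162.  201.7] rect [639.4  63. ] [141.8 173.7] 6.68
cam [473.79717061  12.04415892 831.57397791]
```

```bash
cat >> h.py <<'E'
from scipy.spatial.transform import Rotation as Ro
def inc(pos,yaw):  # increments to tool-down pose with tool-x at yaw (deg)
    s=r.get_state(); R0=np.array(s["eef_rot"]); a=np.radians(yaw); c,n=np.cos(a),np.sin(a)
    R1=np.array([[c,n,0],[n,-c,0],[0,0,-1]])
    print("inc",(R0.T@(np.array(pos)-s["tcp_pos"])/1000).round(4),Ro.from_matrix(R0.T@R1).as_rotvec().round(4))
E
python3 -c "
from h import *
inc([420,-312,150],-97.6)"
```

```text
inc [-0.3282  0.267   0.0585] [ 1.4000e-03  8.0000e-04 -1.1845e+00]
```

>>> jog_arm(increments="-0.328 0.267 0.058 0 0 -1.184 0.6;-0.328 0.267 0.058 0 0 -1.184 0.6;-0.328 0.267 0.058 0 0 -1.184 0.6;-0.328 0.267 0.058 0 0 -1.184 0.6;-0.328 0.267 0.058 0 0 -1.184 0.6;-0.328 0.267 0.058 0 0 -1.184 0.6;-0.328 0.267 0.058 0 0 -1.184 0.6;-0.328 0.267 0.058 0 0 -1.184 0.6;-0.328 0.267 0.058 0 0 -1.184 0.6;-0.328 0.267 0.058 0 0 -1.184 0.6;-0.328 0.267 0.058 0 0 -1.184 0.6;-0.328 0.267 0.058 0 0 -1.184 0.6;-0.328 0.267 0.058 0 0 -1.184 0.6;-0.328 0.267 0.058 0 0 -1.184 0.6")

```text
clock: 1.5
tcp_pos: [419.4, -313.3, 151.1]
eef_rot: [[-0.134, -0.991, 0.0], [-0.991, 0.134, 0.0], [-0.0, -0.0, -1.0]]
force: [0.6, 0.8, -1.0]
width: 51.0
```

```bash
python3 - <<'E'
from h import *
s=r.get_state(); print(s["tcp_pos"],s["width"],s["force"],s["joint_pos"].round())
k,p,d=grab("wrist"); print("proj disc",proj(k,[433.5,-221,18])); cv2.imwrite("pics/w1.png",p[:,:,::-1])
print(np.array(r.get_calibration("wrist")["tool_from_camera"]).round(2))
E
```

```text
[ 419.39834413 -313.25922301  151.05054639] 51.04396807573656 [ 0.55976266  0.83234163 -0.95431712] [-15.   9. -23.  -0. -58.   8.]
proj disc (np.float64(317.97702386477556), np.float64(271.078196155244))
[[  -0.     -0.96   -0.3    76.22]
 [   1.     -0.      0.     -0.56]
 [  -0.     -0.3     0.96 -163.8 ]
 [   0.      0.      0.      1.  ]]
```

View pics/w1.png

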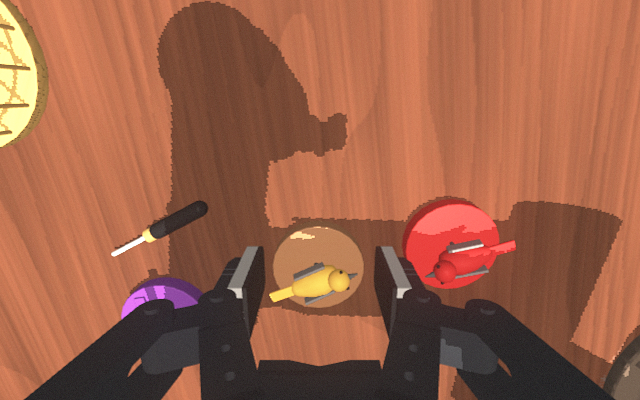

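The disc appears at (318,266), against a prediction of (318,271), so it's where I measured it. The fingers stand clear of the red bird at (452,245). Descending behind the disc.

>>> jog_arm(increments="0 0 0.05 0 0 0 0.6;0 0 0.09 0 0 0 0.6;0 0 0.12 0 0 0 0.6;0 0 0.135 0 0 0 0.6;0 0 0.142 0 0 0 0.6;0 0 0.147 0 0 0 0.6;0 0 0.147 0 0 0 0.6;0 0 0.147 0 0 0 0.6")

```text
clock: 2.35
tcp_pos: [420.5, -312.8, 4.8]
eef_rot: [[-0.133, -0.991, 0.001], [-0.991, 0.133, -0.0], [0.0, -0.001, -1.0]]
force: [-0.0, 0.7, -0.2]
width: 51.4
```

```bash
python3 - <<'E'
from h import *
k,p,d=grab("wrist"); print(r.get_state()["tcp_pos"],r.get_state()["force"])
d=np.array([.133,.991,0]); print("target tcp", np.array([470,51,0])-49.3*d); inc(np.array([470.2,51.2,4])-49.3*d,-97.6)
E
```

```text
[ 420.58558987 -312.8453407     4.94914729] [-1.14186787 -0.36222536 -0.26584909]
target tcp [463.4431   2.1437   0.    ]
inc [-0.3181 -0.0009  0.0008] [-0.0017 -0.0003 -0.0003]
```

>>> jog_arm(increments="-0.015 0 0.001 0 0 0 0.6;-0.027 0 0.001 0 0 0 0.6;-0.035 0 0.001 0 0 0 0.6;-0.041 0 0.001 0 0 0 0.6;-0.047 0 0.001 0 0 0 0.6;-0.054 0 0.001 0 0 0 0.6;-0.062 0 0.001 0 0 0 0.6;-0.07 0 0.001 0 0 0 0.6;-0.08 0 0.001 0 0 0 0.6;-0.09 0 0.001 0 0 0 0.6;-0.1 0 0.001 0 0 0 0.6;-0.11 0 0.001 0 0 0 0.6;-0.12 0 0.001 0 0 0 0.6;-0.13 0 0.001 0 0 0 0.6;-0.138 0 0.001 0 0 0 0.6;-0.144 0 0.001 0 0 0 0.6;-0.148 0 0.001 0 0 0 0.6;-0.15 0 0.001 0 0 0 0.6;-0.15 0 0.001 0 0 0 0.6")

```text
clock: 4.3
tcp_pos: [439.9, -163.7, 3.0]
eef_rot: [[-0.132, -0.991, 0.0], [-0.991, 0.132, 0.0], [-0.0, -0.0, -1.0]]
force: [0.5, -0.2, 0.5]
width: 51.3
```

```bash
python3 - <<'E'
from h import *
k,p,d=grab("wrist"); print(r.get_state()["tcp_pos"],r.get_state()["force"])
k2,p2,d2=grab("top"); cv2.imwrite("pics/m2.png",np.vstack([p[:, 80:560],p2[150:310,160:640]])[:,:,::-1])
E
```

```text
[ 439.83336516 -163.83063462    2.98000413] [ 1.15622052  0.27599809 -0.03818797]
```

View pics/m2.png

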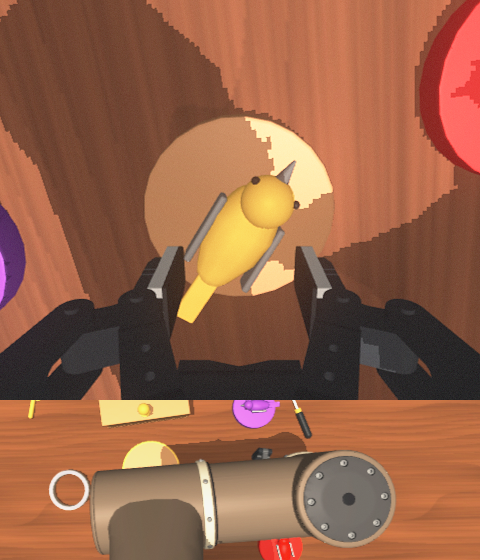

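```bash
python3 - <<'E'
from h import *
k=cal("wrist"); z=np.load("/tmp/wrist.npz"); d=z["d"]
print(k[0])
for n,(u,v) in dict(c=(318,205),l=(225,205),r=(413,205),t=(318,116),b=(318,296)).items(): print(n,ray(k,u,v,18).round(),pt(k,u,v,d[v,u]).round())
for n,(u,v) in dict(tipL=(240,290),tipR=(395,290),bird=(345,200),ground=(150,50)).items(): print(n,pt(k,u,v,d[v,u]).round(),d[v,u])
E
```

```text
333.7148268606214
c [ 437. -190.   18.] [ 436. -200.   48.]
l [ 481. -196.   18.] [ 481. -196.   17.]
r [ 393. -184.   18.] [ 393. -184.   17.]
t [ 432. -230.   18.] [ 432. -230.   15.]
b [ 444. -141.   18.] [ 446. -128.   -2.]
tipL [ 466. -178.   65.] 116.3269
tipR [ 413. -171.   65.] 116.22223
bird [ 426. -204.   59.] 112.91233
ground [ 505. -269.   -1.] 154.22902
```

```bash
python3 - <<'E'
from h import *
k=cal("wrist"); z=np.load("/tmp/wrist.npz"); d=z["d"]; s=r.get_state()
for u in(245,258,382,395):
  for v in range(244,330,8): print(u,v,(np.array(s["eef_rot"]).T@(pt(k,u,v,d[v,u])-s["tcp_pos"])).round(),pt(k,u,v,d[v,u]).round())
print(proj(k,s["tcp_pos"]))
E
```

```text
245 244 [  6. -37. -14.] [ 476. -175.   17.]
245 252 [ 11. -32. -34.] [ 470. -179.   37.]
245 260 [ 11. -31. -41.] [ 469. -179.   44.]
245 268 [ 12. -29. -48.] [ 467. -179.   51.]
245 276 [ 11. -28. -53.] [ 466. -179.   56.]
245 284 [ 12. -27. -60.] [ 465. -179.   63.]
245 292 [ 10. -26. -62.] [ 465. -177.   65.]
245 300 [  6. -27. -62.] [ 465. -174.   65.]
245 308 [  4. -27. -63.] [ 466. -171.   66.]
245 316 [  0. -27. -62.] [ 467. -168.   65.]
245 324 [ 17. -20. -88.] [ 458. -184.   91.]
258 244 [  5. -31. -13.] [ 469. -173.   16.]
258 252 [ 12. -27. -35.] [ 465. -179.   38.]
258 260 [ 10. -26. -39.] [ 464. -178.   42.]
258 268 [  7. -26. -41.] [ 464. -175.   43.]
258 276 [  4. -26. -41.] [ 465. -171.   44.]
258 284 [  0. -26. -41.] [ 466. -168.   44.]
258 292 [ -2. -26. -43.] [ 466. -165.   46.]
258 300 [ -6. -26. -44.] [ 466. -162.   47.]
258 308 [ -8. -26. -46.] [ 466. -159.   49.]
258 316 [-18. -28. -38.] [ 470. -150.   41.]
258 324 [-55. -37.   4.] [ 484. -114.   -1.]
382 244 [  5.  31. -13.] [ 409. -165.   16.]
382 252 [ 12.  26. -35.] [ 412. -172.   38.]
382 260 [ 11.  25. -
[... 243 characters left out ...]
  49.]
382 308 [ -8.  25. -46.] [ 416. -153.   49.]
382 316 [-49.  37.   4.] [ 410. -110.   -1.]
382 324 [-55.  37.   4.] [ 410. -105.   -1.]
395 244 [  5.  37. -14.] [ 402. -164.   17.]
395 252 [  1.  37. -13.] [ 403. -160.   16.]
395 260 [ 12.  30. -42.] [ 408. -172.   45.]
395 268 [ 12.  29. -48.] [ 410. -172.   51.]
395 276 [ 11.  28. -53.] [ 411. -171.   56.]
395 284 [ 11.  27. -59.] [ 412. -172.   62.]
395 292 [ 10.  26. -62.] [ 413. -171.   65.]
395 300 [  6.  26. -62.] [ 413. -167.   65.]
395 308 [  3.  27. -62.] [ 413. -163.   65.]
395 316 [ -0.  27. -62.] [ 413. -160.   65.]
395 324 [ 17.  20. -88.] [ 418. -178.   91.]
(np.float64(320.03223630938527), np.float64(242.3562102062158))
```

```bash
python3 - <<'E'
from h import *
k=cal("wrist"); z=np.load("/tmp/wrist.npz"); d=z["d"]; p=z["p"]; s=r.get_state()
for u in(246,250,254,258,262):
  print(u,[(v,*(np.array(s["eef_rot"]).T@(pt(k,u,v,d[v,u])-s["tcp_pos"])).round().astype(int)) for v in range(242,256,2)])
for x in(-11,0,11):
  for zz in(0,-6,-13,-19,-30): print((x,zz),np.round(proj(k,np.array(s["tcp_pos"])+np.array(s["eef_rot"])@[x,-26,zz])))
a=cv2.resize(p[180:340,200:430],None,fx=3.4,fy=3.4,interpolation=2); cv2.imwrite("pics/w3.png",a[:,:,::-1])
E
```

```text
246 [(242, np.int64(7), np.int64(-36), np.int64(-14)), (244, np.int64(5), np.int64(-37), np.int64(-14)), (246, np.int64(5), np.int64(-36), np.int64(-15)), (248, np.int64(4), np.int64(-37), np.int64(-14)), (250, np.int64(11), np.int64(-32), np.int64(-31)), (252, np.int64(11), np.int64(-32), np.int64(-34)), (254, np.int64(11), np.int64(-31), np.int64(-36))]
250 [(242, np.int64(7), np.int64(-34), np.int64(-14)), (244, np.int64(6), np.int64(-34), np.int64(-14)), (246, np.int64(4), np.int64(-35), np.int64(-13)), (248, np.int64(12), np.int64(-31), np.int64(-31)), (250, np.int64(12), np.int64(-30), np.int64(-33)), (252, np.int64(11), np.int64(-30), np.int64(-34)), (254, np.int64(11), np.int64(-30), np.int64(-36))]
254 [(242, np.int64(7), np.int64(-32), np.int64(-14)), (244, np.int64(6), np.int64(-32), np.int64(-15)), (246, np.int64(4), np.int64(-33), np.int64(-13)), (248, np.int64(12), np.int64(-29), np.int64(-31)), (250, np.int64(11), np.int64(-29), np.int64(-32)), (252, np.int64(11), np.int64(-29), np.int64(-34)), (254, np.int64(76), np.int64(-1), np.int64(-164))]
258 [(242, np.int64(7), 
[... 312 characters left out ...]
(-26), np.int64(-36))]
262 [(242, np.int64(6), np.int64(-29), np.int64(-13)), (244, np.int64(6), np.int64(-29), np.int64(-14)), (246, np.int64(4), np.int64(-29), np.int64(-14)), (248, np.int64(11), np.int64(-26), np.int64(-29)), (250, np.int64(10), np.int64(-26), np.int64(-29)), (252, np.int64(9), np.int64(-26), np.int64(-29)), (254, np.int64(8), np.int64(-26), np.int64(-29))]
(-11, 0) [272. 261.]
(-11, -6) [271. 266.]
(-11, -13) [269. 273.]
(-11, -19) [267. 279.]
(-11, -30) [264. 292.]
(0, 0) [272. 242.]
(0, -6) [270. 247.]
(0, -13) [268. 253.]
(0, -19) [266. 259.]
(0, -30) [263. 271.]
(11, 0) [271. 223.]
(11, -6) [269. 228.]
(11, -13) [267. 233.]
(11, -19) [265. 238.]
(11, -30) [261. 249.]
```

View pics/w3.png

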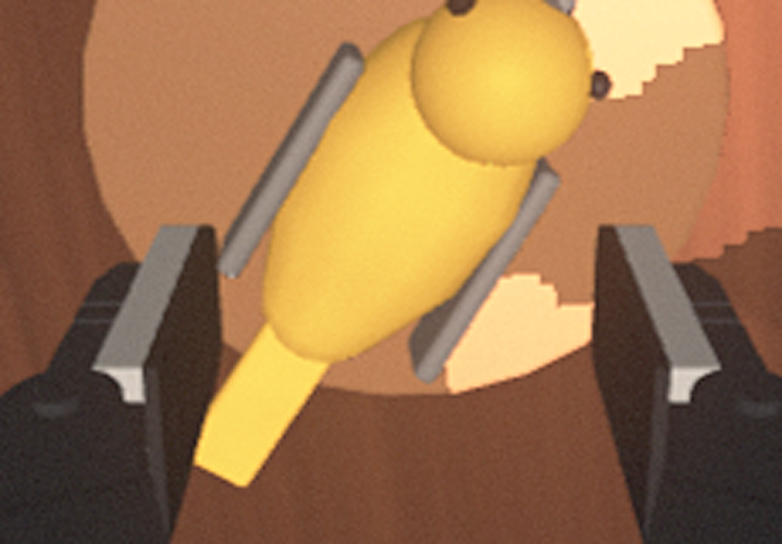

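The close view shows the fingertips ending about 29 mm above the stated TCP at this opening, so they passed over the base and only nudged the bird. The base is now at about (437.5,-186.5), upright, with the bird turned. I'll lift, go back behind the base, and probe the true tip height on bare counter.

>>> jog_arm(increments="0 0 -0.035 0 0 0 0.6;0 0 -0.07 0 0 0 0.6;0 0 -0.07 0 0 0 0.6;0.05 0 -0.07 0 0 0 0.6;0.1 0 -0.07 0 0 0 0.6;0.1 0 -0.04 0 0 0 0.6;0.1 0 -0.01 0 0 0 0.6;0.1 0 0.0 0 0 0 0.6;0.1 0 0.0 0 0 0 0.6")

```text
clock: 5.3
tcp_pos: [425.0, -262.9, 1.6]
eef_rot: [[-0.133, -0.991, -0.004], [-0.991, 0.133, 0.001], [-0.0, 0.004, -1.0]]
force: [-0.6, -0.1, 0.6]
width: 51.3
```

>>> jog_arm(increments="0 0 0.002 0 0 0 0.6;0 0 0.003 0 0 0 0.6;0 0 0.004 0 0 0 0.6;0 0 0.005 0 0 0 0.6;0 0 0.005 0 0 0 0.6")

```text
clock: 5.8
tcp_pos: [426.8, -262.9, -1.7]
eef_rot: [[-0.132, -0.991, 0.001], [-0.991, 0.132, -0.0], [-0.0, -0.001, -1.0]]
force: [-0.1, -0.1, -0.4]
width: 51.3
```

```bash
python3 - <<'E'
from h import *
k,p,d=grab("wrist"); s=r.get_state(); print(s["tcp_pos"],s["force"])
for u in(250,258,382,390):
  print(u,[tuple((np.array(s["eef_rot"]).T@(pt(k,u,v,d[v,u])-s["tcp_pos"])).round().astype(int).tolist()) for v in range(236,262,4)])
print(proj(k,[437.5,-186.5,18]))
E
```

```text
[ 426.74332455 -262.93265192   -1.7063208 ] [-0.32172763 -0.63589319  0.06579024]
250 [(4, -37, 0), (2, -37, -1), (0, -37, -1), (11, -31, -30), (12, -30, -35), (12, -29, -38), (11, -29, -40)]
258 [(4, -33, -1), (1, -33, 0), (-1, -33, -1), (11, -27, -30), (12, -27, -35), (12, -26, -38), (10, -26, -39)]
382 [(4, 33, 0), (2, 33, -1), (-1, 33, -1), (12, 27, -31), (12, 26, -35), (12, 26, -38), (11, 25, -41)]
390 [(4, 37, -2), (2, 37, -1), (-1, 37, -1), (11, 31, -30), (11, 30, -34), (12, 29, -38), (12, 28, -42)]
(np.float64(319.2056991880885), np.float64(386.215251537536))
```

Confirmed: with the TCP at z = -1.7 there is no contact, and the tips are still 28 mm up. I'll lower 17 mm to put the tips about 10 mm up, level with the base's side.

>>> jog_arm(increments="0 0 0.006 0 0 0 0.6;0 0 0.012 0 0 0 0.6;0 0 0.017 0 0 0 0.6;0 0 0.017 0 0 0 0.6;0 0 0.017 0 0 0 0.6")

```text
clock: 6.35
tcp_pos: [426.3, -263.0, -19.4]
eef_rot: [[-0.133, -0.991, -0.001], [-0.991, 0.133, 0.0], [0.0, 0.001, -1.0]]
force: [0.2, -0.3, 0.3]
width: 51.0
```

>>> jog_arm(increments="-0.008 0 0 0 0 0 0.6;-0.014 0 0 0 0 0 0.6;-0.02 0 0 0 0 0 0.6;-0.026 0 0 0 0 0 0.6;-0.032 0 0 0 0 0 0.6;-0.039 0 0 0 0 0 0.6;-0.046 0 0 0 0 0 0.6;-0.053 0 0 0 0 0 0.6;-0.058 0 0 0 0 0 0.6;-0.06 0 0 0 0 0 0.6;-0.06 0 0 0 0 0 0.6")

```text
clock: 7.45
tcp_pos: [434.5, -203.2, -19.0]
eef_rot: [[-0.132, -0.991, 0.0], [-0.991, 0.132, 0.0], [-0.0, -0.0, -1.0]]
force: [-0.2, 0.4, -0.9]
width: 51.1
```

```bash
cat >> h.py <<'E'
def wdisc():
    k,p,d=grab("wrist"); s=r.get_state(); R=np.array(s["eef_rot"]); f,cx,cy,Rc,t=k
    u,v=np.meshgrid(np.arange(640),np.arange(400))
    C=np.stack([(u-cx)/f*d,(v-cy)/f*d,d],-1)-t; X=C@Rc   # world points
    m=((X[...,2]>10)&(X[...,2]<21)&(d>0)&(np.hypot(X[...,0]-s["tcp_pos"][0],X[...,1]-s["tcp_pos"][1])<110)).astype(np.uint8)
    m=cv2.morphologyEx(m,cv2.MORPH_OPEN,np.ones((3,3)))
    n,l,st,c=cv2.connectedComponentsWithStats(m); i=1+np.argmax(st[1:,4]); P=X[l==i][:,:2].astype(np.float32)
    h=cv2.convexHull(P); (x,y),rad=cv2.minEnclosingCircle(P)
    print("tcp",s["tcp_pos"].round(1),"F",s["force"].round(1)); print("disc",x,y,rad,st[i],"tool",(R.T@(np.array([x,y,0])-s["tcp_pos"])).round(1))
    return p
E
python3 - <<'E'
from h import *
p=wdisc(); cv2.imwrite("pics/w4.png",p[:,:,::-1])
E
```

```text
tcp [ 434.5 -203.3  -19. ] F [-0.9 -0.4  0.1]
disc 437.0438537597656 -187.02371215820312 42.6336669921875 [  243   247   154   119 10814] tool [-16.5  -0.4 -19. ]
```

View pics/w4.png

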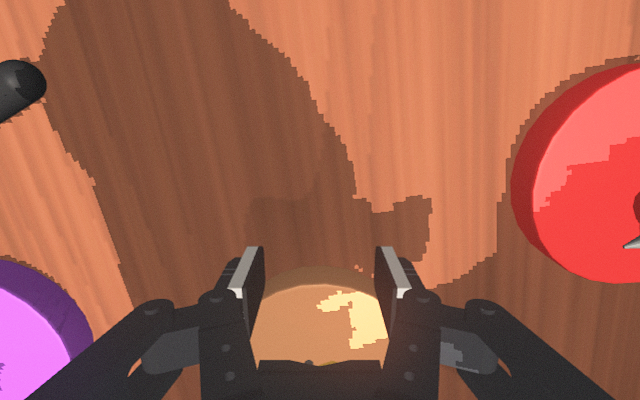

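```bash
python3 - <<'E'
from h import *
k=cal("wrist"); z=np.load("/tmp/wrist.npz"); d=z["d"]; s=r.get_state(); R=np.array(s["eef_rot"])
for u in(320,280,360):
  print([(v,*(R.T@(pt(k,u,v,d[v,u])-s["tcp_pos"])).round().astype(int).tolist(),int(pt(k,u,v,d[v,u])[2])) for v in range(258,360,6)])
E
```

```text
[(258, 0, 0, -18, 0), (264, -4, 0, -17, -1), (270, -3, 0, -24, 4), (276, -4, 0, -29, 9), (282, -3, 0, -34, 15), (288, -5, 0, -36, 16), (294, -8, 0, -36, 17), (300, -12, 0, -35, 16), (306, -15, 0, -34, 15), (312, -17, 0, -37, 17), (318, -21, 0, -36, 16), (324, -24, 0, -36, 17), (330, -27, 0, -36, 17), (336, -31, 0, -36, 16), (342, -34, 0, -36, 16), (348, -37, 0, -36, 17), (354, -41, 0, -36, 16)]
[(258, 0, -19, -18, -1), (264, -2, -19, -19, 0), (270, -7, -20, -17, -1), (276, -7, -19, -23, 3), (282, -6, -18, -29, 10), (288, -6, -18, -34, 15), (294, -8, -18, -36, 17), (300, -11, -18, -36, 17), (306, -14, -18, -36, 16), (312, -17, -18, -36, 16), (318, -21, -18, -36, 17), (324, -24, -18, -36, 16), (330, -27, -18, -36, 16), (336, -30, -18, -37, 17), (342, -35, -19, -35, 15), (348, -37, -19, -36, 16), (354, -41, -19, -36, 16)]
[(258, 0, 19, -18, -1), (264, -4, 20, -17, -1), (270, -6, 20, -18, 0), (276, -8, 19, -22, 2), (282, -7, 18, -28, 8), (288, -7, 18, -33, 14), (294, -8, 18, -35, 16), (300, -11, 18, -36, 17), (306, -14, 18, -36, 17), (312, -18, 18, -36, 16), (318, -21, 18, -36, 16), (324, -24, 18, -36, 16), (330, -28, 18, -35, 15), (336, -31, 18, -36, 16), (342, -33, 18, -36, 17), (348, -36, 18, -37, 17), (354, -41, 19, -36, 16)]
```

The back edge of the base sits at tool x = -3.3 between the fingers, just as the two-finger cradle should give. So the base centre is about 49 mm ahead of the tool. Pushing on.

>>> jog_arm(increments="-0.004 0 0 0 0 0 0.6;-0.01 0 0 0 0 0 0.6;-0.018 0 0 0 0 0 0.6;-0.026 0 0 0 0 0 0.6;-0.034 0 0 0 0 0 0.6;-0.042 0 0 0 0 0 0.6;-0.05 0 0 0 0 0 0.6;-0.058 -0.001 0 0 0 0 0.6;-0.066 -0.001 0 0 0 0 0.6;-0.074 -0.001 0 0 0 0 0.6;-0.082 -0.001 0 0 0 0 0.6;-0.09 -0.001 0 0 0 0 0.6;-0.098 -0.001 0 0 0 0 0.6;-0.106 -0.001 0 0 0 0 0.6;-0.114 -0.002 0 0 0 0 0.6;-0.122 -0.002 0 0 0 0 0.6;-0.13 -0.002 0 0 0 0 0.6;-0.138 -0.002 0 0 0 0 0.6;-0.144 -0.002 0 0 0 0 0.6;-0.147 -0.002 0 0 0 0 0.6")

```text
clock: 9.5
tcp_pos: [456.1, -57.5, -19.0]
eef_rot: [[-0.132, -0.991, -0.0], [-0.991, 0.132, 0.0], [-0.0, 0.0, -1.0]]
force: [-0.6, -1.6, 0.2]
width: 51.4
```

```bash
cat >> h.py <<'E'
def edge():
    k,p,d=grab("wrist"); s=r.get_state(); R=np.array(s["eef_rot"])
    print(s["tcp_pos"].round(1),s["force"].round(1))
    for u in(280,320,360): print([tuple((R.T@(pt(k,u,v,d[v,u])-s["tcp_pos"])).round().astype(int).tolist())+(int(pt(k,u,v,d[v,u])[2]),) for v in range(264,300,6)])
    return k,p,d
E
python3 - <<'E'
from h import *
edge(); d=np.array([.133,.991,0]); inc(np.array([470.2,51.2,-19])-49.3*d,-97.6)
E
```

```text
[456.2 -57.4 -18.9] [ 0.6  0.4 -0.6]
[(-3, -19, -18, 0), (-7, -20, -17, -1), (-7, -19, -23, 4), (-6, -18, -29, 9), (-7, -18, -33, 14), (-8, -18, -36, 16)]
[(-2, 0, -19, 0), (-3, 0, -24, 5), (-3, 0, -30, 10), (-3, 0, -34, 15), (-5, 0, -36, 16), (-8, 0, -36, 16)]
[(-3, 20, -18, 0), (-7, 20, -17, -1), (-7, 19, -22, 3), (-7, 18, -28, 9), (-7, 18, -33, 13), (-7, 18, -37, 17)]
inc [-0.0602  0.0005  0.0001] [-0.0002  0.0001  0.0002]
```

>>> jog_arm(increments="-0.003 0 0 0 0 0 0.6;-0.008 0 0 0 0 0 0.6;-0.015 0 0 0 0 0 0.6;-0.022 0 0 0 0 0 0.6;-0.029 0 0 0 0 0 0.6;-0.036 0 0 0 0 0 0.6;-0.043 0 0 0 0 0 0.6;-0.049 0 0 0 0 0 0.6;-0.054 0 0 0 0 0 0.6;-0.057 0 0 0 0 0 0.6;-0.059 0 0 0 0 0 0.6;-0.06 0 0 0 0 0 0.6;-0.06 0 0 0 0 0 0.6;-0.06 0 0 0 0 0 0.6")

```text
clock: 10.95
tcp_pos: [464.0, 1.4, -19.0]
eef_rot: [[-0.133, -0.991, 0.0], [-0.991, 0.133, 0.0], [-0.0, -0.0, -1.0]]
force: [-0.7, 0.3, -0.5]
width: 51.0
```

>>> jog_arm(increments="0.01 0 0 0 0 0 0.6;0.03 0 0 0 0 0 0.6;0.06 0 0 0 0 0 0.6;0.1 0 -0.03 0 0 0 0.6;0.14 0 -0.08 0 0 0 0.6;0.18 0 -0.13 0 0 0 0.6;0.22 0 -0.18 0 0 0 0.6;0.22 0 -0.2 0 0 0 0.6;0.22 0 -0.2 0 0 0 0.6")

```text
clock: 11.85
tcp_pos: [436.7, -219.8, 186.4]
eef_rot: [[-0.134, -0.991, 0.008], [-0.991, 0.134, -0.002], [0.001, -0.009, -1.0]]
force: [0.3, -0.3, 0.6]
width: 51.3
```

```bash
python3 - <<'E'
from h import *
k,p,d=grab("top"); cv2.imwrite("pics/t5.png",cv2.resize(p[80:310,170:490],None,fx=2.4,fy=2.4)[:,:,::-1])
kw,pw,dw=grab("wrist"); ks,ps,ds=grab("scene"); print(r.get_state()["tcp_pos"],proj(k,[470,51,18]))
E
```

```text
[ 434.40624499 -217.05950657  180.94089024] (np.float64(310.4396470828398), np.float64(219.47424225118658))
```

View pics/t5.png

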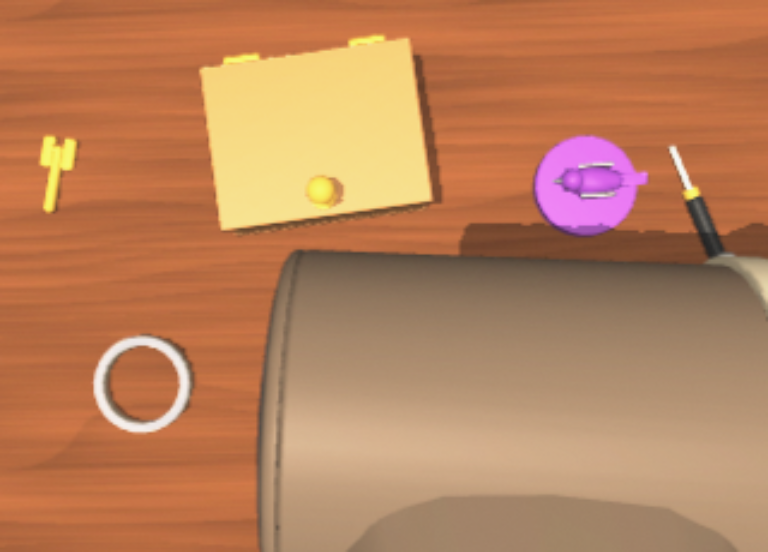

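The arm hides the turntable from the top camera. I'll go above the knob, fully open, and look at both from there.

```bash
python3 -c "
from h import *
inc([590.4,58.8,190],-173.3)"
```

```text
inc [-0.2943 -0.1176 -0.0087] [-5.0000e-04  1.3000e-03  1.3193e+00]
```

>>> jog_arm(increments="-0.294 -0.118 -0.009 0 0 1.319 1;-0.294 -0.118 -0.009 0 0 1.319 1;-0.294 -0.118 -0.009 0 0 1.319 1;-0.294 -0.118 -0.009 0 0 1.319 1;-0.294 -0.118 -0.009 0 0 1.319 1;-0.294 -0.118 -0.009 0 0 1.319 1;-0.294 -0.118 -0.009 0 0 1.319 1;-0.294 -0.118 -0.009 0 0 1.319 1;-0.294 -0.118 -0.009 0 0 1.319 1;-0.294 -0.118 -0.009 0 0 1.319 1;-0.294 -0.118 -0.009 0 0 1.319 1;-0.294 -0.118 -0.009 0 0 1.319 1;-0.294 -0.118 -0.009 0 0 1.319 1")

```text
clock: 13.3
tcp_pos: [590.5, 58.9, 189.8]
eef_rot: [[-0.993, -0.12, -0.0], [-0.12, 0.993, -0.0], [0.0, -0.0, -1.0]]
force: [0.2, -0.4, 0.2]
width: 84.7
```

```bash
python3 - <<'E'
from h import *
k,p,d=grab("wrist"); kt,pt_,dt=grab("top"); s=r.get_state(); print(s["tcp_pos"],s["eef_rot"].round(3),s["width"])
print("proj knob",proj(k,[590.4,58.8,114]),"tt",proj(k,[470,51,0]),"base",proj(k,[470,51,18]))
cv2.imwrite("pics/w6.png",np.hstack([p[:,100:540],pt_[60:310,170:520][:,:,:].repeat(1,0) if 0 else cv2.resize(pt_[80:300,220:420],(360,400))])[:,:,::-1])
E
```

```text
[590.64123589  58.88872554 190.02305378] [[-0.993 -0.119  0.   ]
 [-0.119  0.993  0.   ]
 [-0.     0.    -1.   ]] 84.99790022017001
proj knob (np.float64(319.8119664359592), np.float64(198.49188267389542)) tt (np.float64(326.44963228071254), np.float64(45.17739098368588)) base (np.float64(326.87322287385894), np.float64(42.440484519641984))
```

View pics/w6.png

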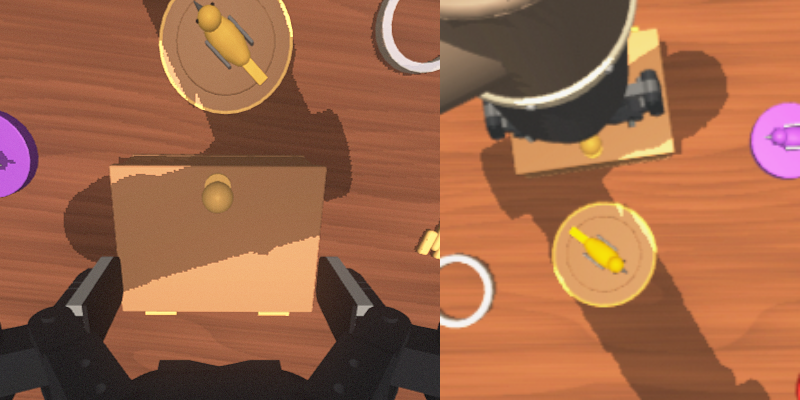

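The knob is at wrist pixel (318,197), within 2 px of the prediction. In the top crop the base outline is concentric with the turntable at (604,254). I'll quantify both from depth.

```bash
python3 - <<'E'
from h import *
def fit(n,k,c):
    z=np.load(f"/tmp/{n}.npz"); d=z["d"]; f,cx,cy,R,t=k
    u,v=np.meshgrid(np.arange(640),np.arange(400))
    X=(np.stack([(u-cx)/f*d,(v-cy)/f*d,d],-1)-t)@R
    for nm,c,rad,lo,hi in(("base",(470,51),75,12,22),("knob",(590,59),30,104,140)):
        q=X[(np.hypot(X[...,0]-c[0],X[...,1]-c[1])<rad)&(X[...,2]>lo)&(X[...,2]<hi)&(d>0)]
        if len(q)<20: print(n,nm,len(q)); continue
        (x,y),r_=cv2.minEnclosingCircle(q[:,:2].astype(np.float32)); print(n,nm,len(q),x,y,r_,"z",q[:,2].min(),q[:,2].max(),np.median(q,0))
    return X,d
X,d=fit("wrist",cal("wrist"),0); fit("top",cal("top"),0)
s=r.get_state(); R=np.array(s["eef_rot"])
T=(X-s["tcp_pos"])@R
q=T[(d>0)&(T[...,2]<-2)&(T[...,2]>-60)&(abs(T[...,1])<70)&(abs(T[...,0])<14)]
print("finger tips",q[:,2].max(),np.sort(q[:,2])[-20:],abs(q[:,1]).min())
p=np.load("/tmp/top.npz")["p"]; blob(cal("top"),p,311,238,0,"tt")
E
```

```text
wrist base 5375 470.9347229003906 50.1136589050293 45.950172424316406 z 14.329231950657949 20.07387566788478 [475.09551279  50.15526931  17.18812809]
wrist knob 784 589.6593017578125 56.94607162475586 11.87109661102295 z 111.53660678282607 126.44388350028723 [587.25865182  56.71614078 121.58018807]
top base 1001 470.4917297363281 51.99129104614258 45.812660217285156 z 13.247211864637501 21.958674839184944 [470.32961209  50.1931087   18.05090938]
top knob 95 589.0921020507812 58.929141998291016 11.652555465698242 z 114.04114474066427 127.28471869510136 [586.32997859  57.86064187 122.52605718]
finger tips -33.270787446158934 [-34.64873616 -34.64208036 -34.63717065 -34.56553306 -34.45293848
 -34.44553018 -34.40325829 -34.40079753 -34.38364026 -34.37585695
 -34.36790725 -34.32547436 -34.17352254 -33.85074962 -33.82522082
 -33.75335719 -33.68265923 -33.68154545 -33.46291938 -33.27078745] 41.40456935277959
tt [     0      0    640    400 241461] ell [ 512.5 -464.6] [  879.6 20193.8] rect [511.4  69. ] [1484.9  936.3] 87.44
```

The base is at (470.7,51) against the turntable at (470,51.3), so it's centred within about 1 mm. The knob is at (589.5,58,114). The pads' centre is about 43 mm behind the stated TCP, so I'll descend to TCP z = 71 and close.

>>> jog_arm(increments="0.001 -0.001 0.04 0 0 0 1;0.001 -0.001 0.08 0 0 0 1;0.001 -0.001 0.105 0 0 0 1;0.001 -0.001 0.119 0 0 0 1;0.001 -0.001 0.119 0 0 0 1;0.001 -0.001 0.119 0 0 0 1")

```text
clock: 14.0
tcp_pos: [590.2, 57.9, 71.5]
eef_rot: [[-0.993, -0.119, 0.0], [-0.119, 0.993, -0.0], [-0.0, -0.0, -1.0]]
force: [-0.1, -0.1, -0.4]
width: 85.3
```

>>> jog_arm(increments="0 0 0 0 0 0 0;0 0 0 0 0 0 0;0 0 0 0 0 0 0;0 0 0 0 0 0 0;0 0 0 0 0 0 0;0 0 0 0 0 0 0;0 0 0 0 0 0 0;0 0 0 0 0 0 0", force=60)

```text
clock: 14.8
tcp_pos: [590.1, 57.4, 71.8]
eef_rot: [[-0.993, -0.119, 0.001], [-0.119, 0.993, -0.001], [-0.0, -0.001, -1.0]]
force: [-0.4, -4.2, 6.3]
width: 21.3
```

```bash
python3 - <<'E'
from h import *
k,p,d=grab("wrist"); s=r.get_state(); print(s["tcp_pos"],s["force"],s["width"])
cv2.imwrite("pics/w7.png",p[100:400,120:520,::-1])
P=np.array([-127,44.]);
for a in(0,10,20,30,40,50,60):
    t=np.radians(a); c,n=np.cos(t),np.sin(t)  # front rises: x'=x cos + z sin ; z'=-x sin+z cos
    x=P[0]*c+P[1]*n; z=-P[0]*n+P[1]*c; print(a,"tool x",round(-(x+127)/1000,4),"z",round(-(z-44)/1000,4))
E
```

```text
[590.05513707  57.38889859  71.75575501] [-1.11549431 -3.44780955  6.78729288] 21.02516885881567
0 tool x -0.0 z -0.0
10 tool x -0.0096 z -0.0214
20 tool x -0.0227 z -0.0408
30 tool x -0.039 z -0.0576
40 tool x -0.058 z -0.0713
50 tool x -0.0791 z -0.0816
60 tool x -0.1016 z -0.088
```

View pics/w7.png

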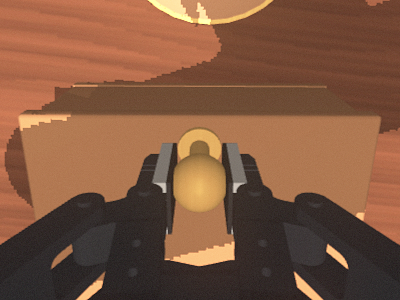

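```bash
python3 - <<'E'
from h import *
k=cal("wrist"); d=np.load("/tmp/wrist.npz")["d"]; s=r.get_state(); R=np.array(s["eef_rot"]); K=k
f,cx,cy,Rc,t=k; u,v=np.meshgrid(np.arange(640),np.arange(400))
T=(((np.stack([(u-cx)/f*d,(v-cy)/f*d,d],-1)-t)@Rc)-s["tcp_pos"])@R
for c in(284,288,292,296): print(c,[(r_,*T[r_,c].round().astype(int).tolist()) for r_ in range(238,340,6)])
print("ball"); print([(r_,*T[r_,320].round().astype(int).tolist()) for r_ in range(228,330,6)])
print([(c,*T[280,c].round().astype(int).tolist()) for c in range(284,360,4)])
E
```

```text
284 [(238, 4, -19, -6), (244, 11, -17, -26), (250, 11, -16, -33), (256, 11, -15, -38), (262, 11, -15, -44), (268, 11, -14, -48), (274, 10, -14, -52), (280, 11, -13, -58), (286, 9, -13, -59), (292, 7, -13, -59), (298, 75, -1, -164), (304, 7, -13, -66), (310, 5, -13, -67), (316, 3, -13, -67), (322, 0, -13, -67), (328, -2, -13, -67), (334, -5, -13, -66)]
288 [(238, 5, -17, -7), (244, 10, -15, -26), (250, 11, -14, -32), (256, 11, -14, -38), (262, 11, -13, -43), (268, 11, -13, -48), (274, 11, -12, -53), (280, 11, -12, -57), (286, 10, -12, -59), (292, 6, -12, -58), (298, 5, -12, -60), (304, 1, -12, -58), (310, -1, -12, -58), (316, -4, -12, -58), (322, -6, -12, -59), (328, -8, -12, -59), (334, -54, -18, -6)]
292 [(238, 5, -15, -6), (244, 11, -13, -26), (250, 11, -12, -33), (256, 11, -12, -38), (262, 10, -12, -43), (268, 11, -11, -48), (274, 10, -11, -51), (280, 8, -11, -52), (286, 5, -11, -52), (292, 3, -11, -53), (298, 1, -11, -54), (304, -1, -11, -55), (310, -4, -11, -55), (316, -6, -11, -55), (322, -8, -11, -56), (328, -10, -11, -57), (334, -53, -16, -8)]
296 [(238, 5, -12, -7), (244, 10
[... 302 characters left out ...]
4, -55, -14, -6)]
ball
[(228, 11, 0, -9), (234, 9, 0, -11), (240, 5, 0, -10), (246, 5, 0, -18), (252, 5, 0, -24), (258, 12, 0, -42), (264, 11, 0, -46), (270, 10, 0, -48), (276, 8, 0, -49), (282, 7, 0, -52), (288, 5, 0, -53), (294, 3, 0, -54), (300, 0, 0, -54), (306, -3, 0, -53), (312, -9, 0, -49), (318, -44, 0, -6), (324, -48, 0, -6)]
[(284, 11, -13, -58), (288, 11, -12, -57), (292, 8, -11, -52), (296, 5, -10, -48), (300, 5, -8, -48), (304, 7, -7, -50), (308, 7, -5, -50), (312, 7, -3, -51), (316, 7, -2, -50), (320, 7, 0, -51), (324, 7, 1, -51), (328, 7, 3, -50), (332, 7, 4, -51), (336, 6, 6, -49), (340, 5, 8, -48), (344, 4, 9, -45), (348, 10, 10, -55), (352, 11, 11, -57), (356, 11, 13, -57)]
```

The ball sits centred in the pads: ball centre at tool z = -42, pads from -25 to -59. Raising along the arc, first to 30°.

>>> jog_arm(increments="-0.0012 0 -0.0033 0 0 0 0;-0.0025 0 -0.0066 0 0 0 0;-0.0053 0 -0.013 0 0 0 0;-0.0084 0 -0.0193 0 0 0 0;-0.0119 0 -0.0254 0 0 0 0;-0.0157 0 -0.0314 0 0 0 0;-0.0198 0 -0.0371 0 0 0 0;-0.0242 0 -0.0426 0 0 0 0;-0.0289 0 -0.0479 0 0 0 0;-0.0338 0 -0.0529 0 0 0 0;-0.039 0 -0.0576 0 0 0 0;-0.039 0 -0.0576 0 0 0 0")

```text
clock: 16.05
tcp_pos: [628.2, 61.8, 128.2]
eef_rot: [[-0.993, -0.118, -0.002], [-0.118, 0.993, -0.001], [0.002, -0.001, -1.0]]
force: [-1.0, -5.9, -4.9]
width: 21.0
```

```bash
cat >> h.py <<'E'
def state():
    k,p,d=grab("wrist"); s=r.get_state(); R=np.array(s["eef_rot"]); f,cx,cy,Rc,t=k
    print(s["clock"],s["tcp_pos"].round(1),s["force"].round(1),s["width"].round(1))
    u,v=np.meshgrid(np.arange(640),np.arange(400))
    T=(((np.stack([(u-cx)/f*d,(v-cy)/f*d,d],-1)-t)@Rc)-s["tcp_pos"])@R
    m=(abs(T[...,1])<9)&(abs(T[...,0])<18)&(T[...,2]<-26)&(T[...,2]>-60); q=T[m]; print("ball top",q[:,2].min(),"x",q[:,0].min(),q[:,0].max())
    m=(abs(T[...,1])>25)&(abs(T[...,1])<90)&(T[...,2]<60)&(T[...,0]<60)&(T[...,0]>-60)
    return p,T
E
python3 - <<'E'
from h import *
state()
E
```

```text
Traceback (most recent call last):
  File "h.py", line 50, in state
    print(s["clock"],s["tcp_pos"].round(1),s["force"].round(1),s["width"].round(1))
                                                               ^^^^^^^^^^^^^^^^
AttributeError: 'float' object has no attribute 'round'
```

>>> jog_arm(increments="-0.0028 0 -0.0023 0 0 0 0;-0.0055 0 -0.0045 0 0 0 0;-0.0111 0 -0.0086 0 0 0 0;-0.017 0 -0.0125 0 0 0 0;-0.0231 0 -0.0161 0 0 0 0;-0.0293 0 -0.0193 0 0 0 0;-0.0357 0 -0.0222 0 0 0 0;-0.0423 0 -0.0248 0 0 0 0;-0.0489 0 -0.027 0 0 0 0;-0.0557 0 -0.0289 0 0 0 0;-0.0626 0 -0.0304 0 0 0 0;-0.0626 0 -0.0304 0 0 0 0;-0.0626 0 -0.0304 0 0 0 0")

```text
clock: 17.4
tcp_pos: [690.8, 70.4, 159.3]
eef_rot: [[-0.993, -0.119, 0.0], [-0.119, 0.993, 0.0], [-0.0, 0.0, -1.0]]
force: [0.0, -0.7, 0.2]
width: 0.1
```

```bash
sed -i 's/s\["width"\].round(1)/s["width"]/' h.py; python3 - <<'E'
from h import *
p,T=state()
def cloud(n):
    f,cx,cy,R,t=k=cal(n); p,d=r.capture(n); u,v=np.meshgrid(np.arange(640),np.arange(400))
    return p,d,(np.stack([(u-cx)/f*d,(v-cy)/f*d,d],-1)-t)@R
cs,c0=np.cos(np.radians(6.7)),np.sin(np.radians(6.7)); H=np.array([589.5,58,0])+127*np.array([cs,c0,0])
out=[p]
for n in("wrist","top","scene"):
    p,d,X=cloud(n); out.append(p)
    L=X-H; x=L[...,0]*cs+L[...,1]*c0; y=-L[...,0]*c0+L[...,1]*cs; z=L[...,2]-70
    m=(d>0)&(abs(y)<88)&(abs(y)>32)&(x>-75)&(x<12)&(z>20)&(z<135)&(np.hypot(x,z)<148)
    P=np.c_[x[m],z[m]]; 
    if len(P)<50: print(n,len(P)); continue
    vx,vz,x0,z0=cv2.fitLine(P.astype(np.float32),cv2.DIST_HUBER,0,.01,.01).ravel()
    print(n,len(P),"slope deg",np.degrees(np.arctan2(abs(vz),-vx*np.sign(vz))),"pt",x0,z0,"offset",(x0*vz-z0*vx)*np.sign(vz),"angles",np.percentile(np.degrees(np.arctan2(P[:,1],-P[:,0])),[5,50,95]))
cv2.imwrite("pics/f8.png",cv2.resize(np.hstack([out[2][40:320,200:420],out[3][100:380,240:460],out[1][20:300,200:420]]),None,fx=1.2,fy=1.2)[:,:,::-1])
E
```

```text
17.45 [690.6  70.3 159.3] [-0.5  0.3  0.9] -0.1078399712286212
ball top -59.91826935367349 x -12.031948793945435 11.60361717973323
wrist 0
top 0
scene 0
```

View pics/f8.png

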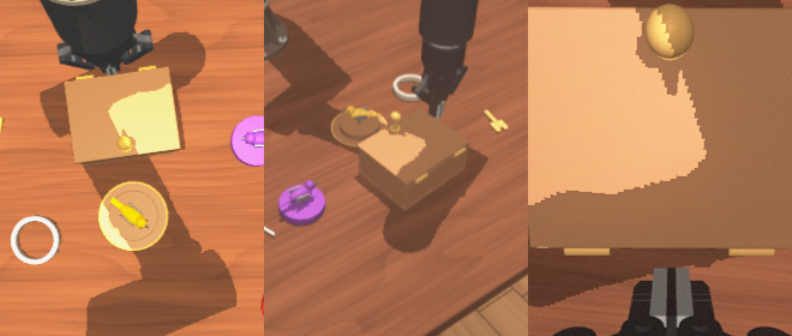

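The knob slipped out somewhere past 30° and the lid has fallen shut. The bird is still on the turntable. I'll retry with a harder grip and slower motion, checking the ball in the pads at stages.

>>> jog_arm(increments="0 0 -0.03 0 0 0 1;0.04 0 -0.03 0 0 0 1;0.08 0 -0.03 0 0 0 1;0.1015 0 -0.03 0 0 0 1;0.1015 0 -0.03 0 0 0 1;0.1015 0 -0.03 0 0 0 1;0.1015 0 0 0 0 0 1;0.1015 0 0.04 0 0 0 1;0.1015 0 0.07 0 0 0 1;0.1015 0 0.088 0 0 0 1;0.1015 0 0.088 0 0 0 1;0.1015 0 0.088 0 0 0 1")

```text
clock: 18.8
tcp_pos: [590.7, 58.0, 71.0]
eef_rot: [[-0.993, -0.119, -0.0], [-0.119, 0.993, -0.001], [0.0, -0.001, -1.0]]
force: [1.2, 0.7, 1.2]
width: 85.3
```

>>> jog_arm(increments="0 0 0 0 0 0 0;0 0 0 0 0 0 0;0 0 0 0 0 0 0;0 0 0 0 0 0 0;0 0 0 0 0 0 0;0 0 0 0 0 0 0;0 0 0 0 0 0 0;0 0 0 0 0 0 0;0 0 0 0 0 0 0", force=110)

```text
clock: 19.7
tcp_pos: [590.2, 57.3, 72.1]
eef_rot: [[-0.993, -0.119, 0.001], [-0.119, 0.993, -0.001], [-0.001, -0.001, -1.0]]
force: [-1.1, -2.5, 5.9]
width: 19.4
```

```bash
python3 - <<'E'
from h import *
state()
E
```

```text
19.75 [590.3  57.3  72.1] [-1.2 -2.8  5.5] 19.575647820043226
ball top -53.73471237074097 x -9.504138910867033 12.725872567105252
```

>>> jog_arm(increments="-0.0005 0 -0.002 0 0 0 0;-0.0012 0 -0.0033 0 0 0 0;-0.0025 0 -0.0066 0 0 0 0;-0.004 0 -0.01 0 0 0 0;-0.0053 0 -0.013 0 0 0 0;-0.007 0 -0.016 0 0 0 0;-0.0084 0 -0.0193 0 0 0 0;-0.01 0 -0.0224 0 0 0 0;-0.0119 0 -0.0254 0 0 0 0;-0.0138 0 -0.0284 0 0 0 0;-0.0157 0 -0.0314 0 0 0 0;-0.0157 0 -0.0314 0 0 0 0")

```text
clock: 20.95
tcp_pos: [605.0, 59.1, 101.9]
eef_rot: [[-0.993, -0.119, -0.002], [-0.119, 0.993, -0.001], [0.002, -0.001, -1.0]]
force: [2.6, -5.4, -6.9]
width: 19.4
```

```bash
python3 - <<'E'
from h import *
state()
E
```

```text
21.0 [604.9  59.1 101.7] [ 2.7 -5.9 -5.9] 19.361618055020983
ball top -52.828746124235465 x -8.331237883487328 13.755188512438965
```

>>> jog_arm(increments="-0.002 0 -0.0029 0 0 0 0;-0.0041 0 -0.0057 0 0 0 0;-0.0063 0 -0.0085 0 0 0 0;-0.0085 0 -0.0112 0 0 0 0;-0.0108 0 -0.0139 0 0 0 0;-0.0132 0 -0.0165 0 0 0 0;-0.0156 0 -0.019 0 0 0 0;-0.0181 0 -0.0215 0 0 0 0;-0.0207 0 -0.0239 0 0 0 0;-0.0233 0 -0.0262 0 0 0 0;-0.0233 0 -0.0262 0 0 0 0")

```text
clock: 22.1
tcp_pos: [630.2, 62.1, 126.9]
eef_rot: [[-0.993, -0.121, 0.001], [-0.121, 0.993, -0.002], [-0.001, -0.002, -1.0]]
force: [13.2, -7.5, -17.8]
width: 17.8
```

```bash
python3 - <<'E'
from h import *
p,T=state(); cv2.imwrite("pics/g9.png",p[:,120:520,::-1])
a,b,_=grab("scene"); cv2.imwrite("pics/g9.png",np.hstack([p[:,120:520],cv2.resize(b[130:290,280:440],(400,400))])[:,:,::-1])
E
```

```text
22.15 [630.1  62.1 126.8] [ 12.5  -6.4 -18.8] 17.405322964172267
ball top -59.996918610746775 x -11.79316316292784 17.999924519947132
```

View pics/g9.png

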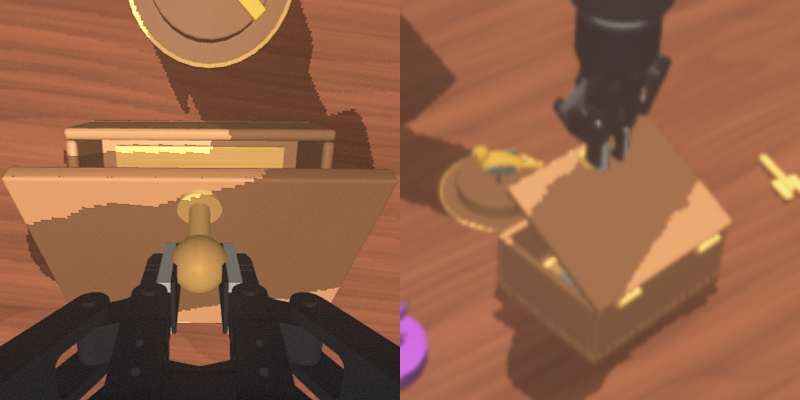

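```bash
cat >> h.py <<'E'
def geo():
    k,p,d=grab("wrist"); s=r.get_state(); f,cx,cy,Rc,t=k; u,v=np.meshgrid(np.arange(640),np.arange(400))
    X=(np.stack([(u-cx)/f*d,(v-cy)/f*d,d],-1)-t)@Rc
    e=np.array([.9932,.1167]); L=X[...,:2]-np.array([589.5,58]); x=L@e; y=L@np.array([-e[1],e[0]]); z=X[...,2]  # x from shut knob, toward back
    T=(X-s["tcp_pos"])@np.array(s["eef_rot"])
    m=(d>0)&(abs(T[...,1])<7)&(T[...,2]<-30)&(T[...,2]>-65)&(abs(T[...,0])<30)
    Q=np.c_[x[m],y[m],z[m]]; A=np.c_[2*Q,np.ones(len(Q))]; 
    c=np.linalg.lstsq(A,(Q**2).sum(1),rcond=None)[0]; rad=np.sqrt(c[3]+c[:3]@c[:3])
    g=(s["tcp_pos"][:2]-np.array([589.5,58]))@e
    print("t",s["clock"],"w",s["width"],"F",s["force"].round(1),"tcp x,z",g.round(1),s["tcp_pos"][2].round(1),"ball x,y,z",c[:3].round(1),"rad",rad.round(1),"rel tcp",(c[0]-g).round(1),(c[2]-s["tcp_pos"][2]).round(1))
    m=(d>0)&(abs(y)>40)&(abs(y)<85)&(z>60)&(x>-40)&(x<128)&(v<235)&(v>160)&(T[...,2]>-35)
    P=np.c_[x[m],z[m]].astype(np.float32)
    if len(P)>50:
        vx,vz,x0,z0=cv2.fitLine(P,cv2.DIST_HUBER,0,.01,.01).ravel(); b=vz/vx
        print("lid slope",np.degrees(np.arctan(-b)),"z at hinge x=127:",z0+b*(127-x0),len(P))
        a=np.arctan(-b); print("ball->hinge from ball and slope", c[0]+127*np.cos(a)-44*np.sin(a), c[2]-127*np.sin(a)-44*np.cos(a))
    return p
E
python3 - <<'E'
from h import *
geo()
E
```

```text
t 22.25 w 18.13374273980891 F [ 12.8  -6.9 -17.8] tcp x,z 40.6 126.7 ball x,y,z [ 33.   -1.2 165.4] rad 11.5 rel tcp -7.7 38.7
lid slope 24.921955 z at hinge x=127: 83.612175 12370
ball->hinge from ball and slope 129.60234831968256 71.96353529110146
```

The lid is at 25° while the tool is at 30°. The ball doesn't turn freely in the hard, upright grip: it creeps forward in the pads, 7.7 mm off, with a 22 N pull. Better to lower the lid gently and re-grip with the gripper tilted 40° toward the robot. Then I can turn the gripper with the lid, so nothing has to slip, and end tilted 20° back.

>>> jog_arm(increments="0.0042 0 0.0048 0 0 0 0;0.0085 0 0.0097 0 0 0 0;0.0125 0 0.015 0 0 0 0;0.0165 0 0.0205 0 0 0 0;0.0195 0 0.026 0 0 0 0;0.022 0 0.032 0 0 0 0;0.0245 0 0.0375 0 0 0 0;0.027 0 0.043 0 0 0 0;0.029 0 0.047 0 0 0 0;0.031 0 0.05 0 0 0 0;0.031 0 0.05 0 0 0 0", force=60)

```text
clock: 23.35
tcp_pos: [611.8, 62.8, 86.3]
eef_rot: [[-0.992, -0.123, 0.027], [-0.123, 0.992, 0.006], [-0.027, 0.003, -1.0]]
force: [24.7, -0.9, 11.6]
width: -0.2
```

```bash
python3 - <<'E'
from h import *
geo()
E
```

```text
t 23.4 w 0.07243301364347315 F [24.5 -0.5 11. ] tcp x,z 22.7 86.3 ball x,y,z [  8.5   3.4 133.5] rad 14.4 rel tcp -14.2 47.1
lid slope -0.5915101 z at hinge x=127: 80.077 12045
ball->hinge from ball and slope 135.91927107887776 90.78203194008347
```

The ball slipped out on the way down, and the lid is shut with the fingers pressing behind the knob. Backing off, then re-posing.

>>> jog_arm(increments="-0.012 0 0 0 0 0 0;-0.025 0 -0.01 0 0 0 0;-0.025 0 -0.05 0 0 0 0.3;-0.02 0 -0.09 0 0 0 1;0 0 -0.13 0 0 0 1;0.03 0 -0.15 0 0 0 1;0.05 0 -0.15 0 0 0 1;0.05 0 -0.15 0 0 0 1")

```text
clock: 24.2
tcp_pos: [546.3, 53.3, 230.0]
eef_rot: [[-0.993, -0.119, 0.001], [-0.119, 0.993, 0.002], [-0.001, 0.002, -1.0]]
force: [-0.2, 0.1, 0.8]
width: 84.7
```

```bash
cat >> h.py <<'E'
e=np.array([.9932,.1167,0]); yy=np.array([-.1167,.9932,0]); zu=np.array([0,0,1.]); B0=np.array([589.5,58,114])
def tilt(th): # tool rotation; th deg, + = body leaning back
    a=np.radians(th); z=-np.sin(a)*e-np.cos(a)*zu; return np.c_[np.cross(yy,z),yy,z]
def incR(pos,R1):
    s=r.get_state(); R0=np.array(s["eef_rot"])
    print("inc",(R0.T@(np.array(pos)-s["tcp_pos"])/1000).round(4),Ro.from_matrix(R0.T@R1).as_rotvec().round(4))
E
python3 - <<'E'
from h import *
s=r.get_state(); print(s["tcp_pos"],s["force"],s["joint_pos"].round())
z=np.load("/tmp/top.npz")
R1=tilt(-40); G=B0+42*R1[:,2]; print(R1.round(3),G); incR(G-95*R1[:,2],R1)
k,p,d=grab("top"); f,cx,cy,Rc,t=k; u,v=np.meshgrid(np.arange(640),np.arange(400)); X=(np.stack([(u-cx)/f*d,(v-cy)/f*d,d],-1)-t)@Rc
q=X[(np.hypot(X[...,0]-470,X[...,1]-51)<75)&(X[...,2]>12)&(X[...,2]<22)&(d>0)]; print(cv2.minEnclosingCircle(q[:,:2].astype(np.float32)))
# arc rows in grasp tool frame
H=B0+127*e-44*zu
for a in range(3,61,3):
    Rr=Ro.from_rotvec(np.radians(a)*yy).as_matrix(); D=R1.T@(H+Rr@(G-H)-G)/1000; rv=Ro.from_matrix(R1.T@Rr@R1).as_rotvec()
    print(f"{D[0]:.4f} 0 {D[2]:.4f} 0 {rv[1]:.4f} 0 0",end=";")
E
```

```text
[546.34634079  53.31237632 230.03673014] [-0.1850067   0.09430455  0.80785978] [  26.    8.  -14.   -0.  -69. -109.]
[[-0.761 -0.117  0.638]
 [-0.089  0.993  0.075]
 [-0.643  0.    -0.766]] [616.31349947  61.15055919  81.82613339]
inc [-0.0092 -0.0005  0.0754] [ 0.0026 -0.6966  0.0013]
((470.55072021484375, 52.142555236816406), 45.93458938598633)
-0.0039 0 -0.0035 0 0.0524 0 0;-0.0080 0 -0.0068 0 0.1047 0 0;-0.0123 0 -0.0099 0 0.1571 0 0;-0.0168 0 -0.0127 0 0.2094 0 0;-0.0213 0 -0.0154 0 0.2618 0 0;-0.0260 0 -0.0177 0 0.3142 0 0;-0.0309 0 -0.0199 0 0.3665 0 0;-0.0358 0 -0.0217 0 0.4189 0 0;-0.0408 0 -0.0233 0 0.4713 0 0;-0.0459 0 -0.0247 0 0.5236 0 0;-0.0511 0 -0.0258 0 0.5760 0 0;-0.0563 0 -0.0266 0 0.6283 0 0;-0.0615 0 -0.0271 0 0.6807 0 0;-0.0668 0 -0.0273 0 0.7331 0 0;-0.0721 0 -0.0273 0 0.7854 0 0;-0.0773 0 -0.0270 0 0.8378 0 0;-0.0826 0 -0.0264 0 0.8901 0 0;-0.0878 0 -0.0256 0 0.9425 0 0;-0.0929 0 -0.0245 0 0.9949 0 0;-0.0980 0 -0.0231 0 1.0472 0 0;
```

>>> jog_arm(increments="-0.009 -0.0005 0.075 0 -0.697 0.001 1;-0.009 -0.0005 0.075 0 -0.697 0.001 1;-0.009 -0.0005 0.075 0 -0.697 0.001 1;-0.009 -0.0005 0.075 0 -0.697 0.001 1;-0.009 -0.0005 0.075 0 -0.697 0.001 1;-0.009 -0.0005 0.075 0 -0.697 0.001 1;-0.009 -0.0005 0.075 0 -0.697 0.001 1;-0.009 -0.0005 0.075 0 -0.697 0.001 1")

```text
clock: 25.05
tcp_pos: [615.2, 52.8, 214.6]
eef_rot: [[-0.805, -0.114, 0.582], [-0.092, 0.993, 0.067], [-0.586, 0.0, -0.811]]
force: [1.4, 0.6, 2.8]
width: 85.5
```

```bash
python3 - <<'E'
from h import *
R1=tilt(-40); G=B0+42*R1[:,2]; incR(G,R1); s=r.get_state(); print(s["tcp_pos"],s["joint_pos"].round())
k,p,d=grab("wrist"); f,cx,cy,Rc,t=k; u,v=np.meshgrid(np.arange(640),np.arange(400)); X=(np.stack([(u-cx)/f*d,(v-cy)/f*d,d],-1)-t)@Rc
m=(d>0)&(np.hypot(X[...,0]-590,X[...,1]-58)<16)&(X[...,2]>108)&(X[...,2]<130); Q=X[m]
c=np.linalg.lstsq(np.c_[2*Q,np.ones(len(Q))],(Q**2).sum(1),rcond=None)[0]; print(len(Q),c[:3],np.sqrt(c[3]+c[:3]@c[:3]))
E
```

```text
inc [0.076  0.0081 0.1088] [-0.0014 -0.0726 -0.0025]
[615.16067474  52.7593741  214.55878064] [   9.   -4.  -58.   81.   -1. -172.]
1068 [589.5937023   56.8520687  113.43991367] 11.552013161380179
```

The 40° tilt is out of reach: j3 is at its limit and j5 is near 0. The 60 N try was fine up to 30° of relative turn, so a moderate tilt from -20° to +20° with a lighter grip should do. First back to the upright pose.

```bash
python3 - <<'E'
from h import *
incR([546,53,230],tilt(0))
E
```

```text
inc [ 0.046   0.0069 -0.052 ] [-0.0014  0.6262  0.0048]
```

>>> jog_arm(increments="0.012 0.002 -0.013 0 0.15 0 1;0.023 0.003 -0.026 0 0.3 0 1;0.034 0.005 -0.04 0 0.45 0 1;0.046 0.007 -0.052 0 0.625 0.004 1;0.046 0.007 -0.052 0 0.625 0.004 1;0.046 0.007 -0.052 0 0.625 0.004 1;0.046 0.007 -0.052 0 0.625 0.004 1;0.046 0.007 -0.052 0 0.625 0.004 1")

```text
clock: 25.9
tcp_pos: [547.4, 54.8, 229.5]
eef_rot: [[-0.994, -0.113, -0.007], [-0.113, 0.994, 0.006], [0.006, 0.006, -1.0]]
force: [0.2, -0.1, -0.6]
width: 85.6
```

```bash
python3 - <<'E'
from h import *
s=r.get_state(); print(s["joint_pos"].round(1)); R1=tilt(-20); incR(B0-[0,.6,0]-53*R1[:,2],R1)
E
```

```text
[  25.8    8.3  -12.9   -0.5  -69.  -109.1]
inc [-0.0244 -0.0027  0.0656] [ 0.0056 -0.355  -0.0052]
```

>>> jog_arm(increments="-0.006 -0.001 0.016 0.001 -0.09 -0.001 1;-0.012 -0.001 0.032 0.003 -0.18 -0.003 1;-0.018 -0.002 0.048 0.004 -0.27 -0.004 1;-0.0244 -0.0027 0.0656 0.0056 -0.355 -0.005 1;-0.0244 -0.0027 0.0656 0.0056 -0.355 -0.005 1;-0.0244 -0.0027 0.0656 0.0056 -0.355 -0.005 1")

```text
clock: 26.5
tcp_pos: [569.6, 51.0, 163.4]
eef_rot: [[-0.933, -0.113, 0.343], [-0.108, 0.994, 0.033], [-0.344, -0.006, -0.939]]
force: [1.1, 0.5, 0.1]
width: 85.7
```

```bash
python3 - <<'E'
from h import *
s=r.get_state(); print(s["tcp_pos"],s["joint_pos"].round(1)); R1=tilt(-20); incR(B0-[0,.6,0]+42*R1[:,2],R1)
E
```

```text
[569.64258889  51.00984321 163.38946507] [  30.     1.1  -40.1   15.9  -31.4 -125.9]
inc [-0.0021  0.0047  0.0954] [-0.0071  0.0024 -0.0016]
```

>>> jog_arm(increments="-0.001 0.0047 0.02 -0.007 0.002 -0.002 1;-0.0015 0.0047 0.045 -0.007 0.002 -0.002 1;-0.002 0.0047 0.07 -0.007 0.002 -0.002 1;-0.002 0.0047 0.086 -0.007 0.002 -0.002 1;-0.002 0.0047 0.0954 -0.007 0.002 -0.002 1;-0.002 0.0047 0.0954 -0.007 0.002 -0.002 1;-0.002 0.0047 0.0954 -0.007 0.002 -0.002 1")

```text
clock: 27.2
tcp_pos: [607.0, 59.4, 76.6]
eef_rot: [[-0.932, -0.116, 0.345], [-0.108, 0.993, 0.04], [-0.347, 0.0, -0.938]]
force: [0.6, -0.4, 0.8]
width: 85.1
```

```bash
cat >> h.py <<'E'
def ballrel():
    k,p,d=grab("wrist"); s=r.get_state(); f,cx,cy,Rc,t=k; u,v=np.meshgrid(np.arange(640),np.arange(400)); X=(np.stack([(u-cx)/f*d,(v-cy)/f*d,d],-1)-t)@Rc
    T=(X-s["tcp_pos"])@np.array(s["eef_rot"]); hsv=cv2.cvtColor(p,cv2.COLOR_RGB2HSV)
    m=(d>0)&(abs(T[...,1])<7)&(T[...,2]<-36)&(T[...,2]>-62)&(abs(T[...,0])<22)
    Q=T[m]
    for _ in range(4):
        c=np.linalg.lstsq(2*Q*1.0-2*Q.mean(0),(Q**2).sum(1)-(Q**2).sum(1).mean(),rcond=None)[0]
        e_=abs(np.linalg.norm(Q-c,axis=1)-12); Q2=Q[e_<2.5]
        if len(Q2)<60: break
        Q=Q2
    Z=np.array(s["eef_rot"])[:,2]; th=np.degrees(np.arctan2(-Z@e,-Z[2]))
    W=np.array(s["tcp_pos"])+np.array(s["eef_rot"])@c; L=W-B0-127*e; lid=np.degrees(np.arctan2(W[2]-70,-L@e))-19.1
    print("t",s["clock"],"w",round(s["width"],1),"F",s["force"].round(1),"ft",s["ft_torque"].round(2),"tilt",th.round(1),"ball in tool",c.round(1),len(Q),np.linalg.norm(Q-c,axis=1).mean().round(1),"lid~",lid.round(1),"rad",np.hypot(L@e,W[2]-70).round(1),"j",s["joint_pos"].round(0)); return p
E
python3 - <<'E'
from h import *
ballrel(); R1=tilt(-20); incR(B0-[0,.6,0]+42*R1[:,2],R1)
E
```

```text
t 27.25 w 85.5 F [-0.2 -0.  -1. ] ft [-0.15  1.14  0.04] tilt -20.4 ball in tool [  3.8  -0.7 -40.3] 1915 11.4 lid~ -0.3 rad 134.4 j [  27.   11.  -46.   26.  -15. -134.]
inc [ 0.0037 -0.0001  0.0012] [ 0.0003  0.0061 -0.001 ]
```

>>> jog_arm(increments="0.004 0 0.001 0 0.006 0 1;0.004 0 0.001 0 0.006 0 1;0.004 0 0.001 0 0.006 0 0;0.004 0 0.001 0 0.006 0 0;0.004 0 0.001 0 0.006 0 0;0.004 0 0.001 0 0.006 0 0;0.004 0 0.001 0 0.006 0 0;0.004 0 0.001 0 0.006 0 0;0.004 0 0.001 0 0.006 0 0;0.004 0 0.001 0 0.006 0 0", force=35)

```text
clock: 28.25
tcp_pos: [601.9, 58.7, 73.7]
eef_rot: [[-0.934, -0.116, 0.339], [-0.109, 0.993, 0.04], [-0.341, 0.001, -0.94]]
force: [-4.9, 0.9, 5.5]
width: 21.5
```

```bash
cat >> h.py <<'E'
def rows(a0,th0,lids,ths,off=42):
    P=lambda a,th:(B0+127*e-44*zu+Ro.from_rotvec(np.radians(a)*yy).as_matrix()@(-127*e+44*zu))+off*tilt(th)[:,2]
    R0=tilt(th0); p0=P(a0,th0)
    print(";".join("%.4f 0 %.4f 0 %.4f 0 0"%(*(R0.T@(P(a,h)-p0)/1000)[[0,2]],np.radians(h-th0)) for a,h in zip(lids,ths)))
E
python3 - <<'E'
from h import *
ballrel(); n=np.arange(1,11)
rows(0,-20,2*n,-20+1.6*n)
E
```

```text
t 28.3 w 21.9 F [-5.1  0.9  4.7] ft [0.16 1.88 0.18] tilt -19.9 ball in tool [ -1.7  -0.5 -41.6] 1924 11.4 lid~ -0.3 rad 134.4 j [  27.   11.  -46.   26.  -16. -134.]
-0.0018 0 -0.0036 0 0.0279 0 0;-0.0038 0 -0.0071 0 0.0559 0 0;-0.0059 0 -0.0106 0 0.0838 0 0;-0.0081 0 -0.0140 0 0.1117 0 0;-0.0105 0 -0.0172 0 0.1396 0 0;-0.0129 0 -0.0204 0 0.1676 0 0;-0.0155 0 -0.0235 0 0.1955 0 0;-0.0181 0 -0.0265 0 0.2234 0 0;-0.0209 0 -0.0294 0 0.2513 0 0;-0.0237 0 -0.0322 0 0.2793 0 0
```

>>> jog_arm(increments="-0.0018 0 -0.0036 0 0.0279 0 0;-0.0038 0 -0.0071 0 0.0559 0 0;-0.0059 0 -0.0106 0 0.0838 0 0;-0.0081 0 -0.014 0 0.1117 0 0;-0.0105 0 -0.0172 0 0.1396 0 0;-0.0129 0 -0.0204 0 0.1676 0 0;-0.0155 0 -0.0235 0 0.1955 0 0;-0.0181 0 -0.0265 0 0.2234 0 0;-0.0209 0 -0.0294 0 0.2513 0 0;-0.0237 0 -0.0322 0 0.2793 0 0;-0.0237 0 -0.0322 0 0.2793 0 0")

```text
clock: 29.4
tcp_pos: [611.5, 59.8, 111.1]
eef_rot: [[-0.991, -0.116, 0.063], [-0.115, 0.993, 0.008], [-0.063, 0.0, -0.998]]
force: [-8.8, 1.3, 3.7]
width: 21.5
```

```bash
python3 - <<'E'
from h import *
ballrel(); n=np.arange(1,11)
rows(20,-4,20+2*n,-4+1.6*n)
E
```

```text
t 29.45 w 21.8 F [-7.3  1.9  4.1] ft [0.71 2.7  0.1 ] tilt -3.7 ball in tool [ -2.3  -0.4 -41.8] 1934 11.5 lid~ 18.9 rad 134.1 j [  25.   17.  -19.    1.  -51. -109.]
-0.0021 0 -0.0034 0 0.0279 0 0;-0.0043 0 -0.0067 0 0.0559 0 0;-0.0066 0 -0.0099 0 0.0838 0 0;-0.0091 0 -0.0130 0 0.1117 0 0;-0.0116 0 -0.0161 0 0.1396 0 0;-0.0142 0 -0.0190 0 0.1676 0 0;-0.0170 0 -0.0218 0 0.1955 0 0;-0.0198 0 -0.0245 0 0.2234 0 0;-0.0227 0 -0.0271 0 0.2513 0 0;-0.0258 0 -0.0296 0 0.2793 0 0
```

The ball is steady in the pads, with the lid at about 19°. Continuing.

>>> jog_arm(increments="-0.0021 0 -0.0034 0 0.0279 0 0;-0.0043 0 -0.0067 0 0.0559 0 0;-0.0066 0 -0.0099 0 0.0838 0 0;-0.0091 0 -0.013 0 0.1117 0 0;-0.0116 0 -0.0161 0 0.1396 0 0;-0.0142 0 -0.019 0 0.1676 0 0;-0.017 0 -0.0218 0 0.1955 0 0;-0.0198 0 -0.0245 0 0.2234 0 0;-0.0227 0 -0.0271 0 0.2513 0 0;-0.0258 0 -0.0296 0 0.2793 0 0;-0.0258 0 -0.0296 0 0.2793 0 0")

```text
clock: 30.55
tcp_pos: [635.7, 62.5, 143.0]
eef_rot: [[-0.97, -0.116, -0.212], [-0.114, 0.993, -0.025], [0.214, -0.0, -0.977]]
force: [-6.9, 0.8, 6.0]
width: 21.7
```

```bash
python3 - <<'E'
from h import *
ballrel(); n=np.arange(1,11)
rows(40,12,40+2*n,12+1.6*n)
E
```

```text
t 30.6 w 21.7 F [-5.7  1.   5. ] ft [ 0.15  1.79 -0.32] tilt 12.3 ball in tool [ -1.3  -0.5 -42.2] 1944 11.5 lid~ 39.1 rad 133.9 j [  21.   28.    3.   -3.  -77. -103.]
-0.0023 0 -0.0031 0 0.0279 0 0;-0.0047 0 -0.0062 0 0.0559 0 0;-0.0073 0 -0.0092 0 0.0838 0 0;-0.0099 0 -0.0120 0 0.1117 0 0;-0.0126 0 -0.0148 0 0.1396 0 0;-0.0155 0 -0.0175 0 0.1676 0 0;-0.0184 0 -0.0200 0 0.1955 0 0;-0.0214 0 -0.0224 0 0.2234 0 0;-0.0245 0 -0.0248 0 0.2513 0 0;-0.0276 0 -0.0270 0 0.2793 0 0
```

>>> jog_arm(increments="-0.0023 0 -0.0031 0 0.0279 0 0;-0.0047 0 -0.0062 0 0.0559 0 0;-0.0073 0 -0.0092 0 0.0838 0 0;-0.0099 0 -0.012 0 0.1117 0 0;-0.0126 0 -0.0148 0 0.1396 0 0;-0.0155 0 -0.0175 0 0.1676 0 0;-0.0184 0 -0.02 0 0.1955 0 0;-0.0214 0 -0.0224 0 0.2234 0 0;-0.0245 0 -0.0248 0 0.2513 0 0;-0.0276 0 -0.027 0 0.2793 0 0;-0.0276 0 -0.027 0 0.2793 0 0")

```text
clock: 31.7
tcp_pos: [668.7, 66.3, 164.2]
eef_rot: [[-0.874, -0.117, -0.471], [-0.103, 0.993, -0.056], [0.474, -0.0, -0.88]]
force: [-4.3, 0.8, 10.0]
width: 21.7
```

```bash
python3 - <<'E'
from h import *
p=ballrel()
q,X={},{}
for n in("top","scene"):
    k,im,d=grab(n); q[n]=im; f,cx,cy,R,t=k; u,v=np.meshgrid(np.arange(640),np.arange(400)); W=(np.stack([(u-cx)/f*d,(v-cy)/f*d,d],-1)-t)@R
    L=W-(B0+127*e-44*zu); x=L@e; y=L@yy; z=L[...,2]; pol=np.hypot(x,z)
    m=(d>0)&(abs(y)<88)&(abs(y)>30)&(pol<150)&(pol>50)&(z>30)
    th=np.degrees(np.arctan2(z[m],-x[m])); print(n,m.sum(),np.percentile(th,[5,25,50,75,95]) if m.sum()>30 else "")
    b=W[(np.hypot(W[...,0]-470,W[...,1]-51)<75)&(W[...,2]>12)&(W[...,2]<22)&(d>0)]
    print("base",len(b),cv2.minEnclosingCircle(b[:,:2].astype(np.float32)) if len(b)>30 else "")
    if m.sum()>30:
        P=np.c_[x[m],z[m]].astype(np.float32); vx,vz,x0,z0=cv2.fitLine(P,cv2.DIST_HUBER,0,.01,.01).ravel(); print("slope",np.degrees(np.arctan2(abs(vz),-vx*np.sign(vz))))
cv2.imwrite("pics/end.png",np.hstack([q["top"][60:320,180:460],q["scene"][110:370,230:510],p[100:360,180:460]])[:,:,::-1])
E
```

```text
t 31.75 w 21.8 F [-3.4  1.1  6.7] ft [0.36 0.64 0.01] tilt 28.2 ball in tool [ -0.5  -0.4 -42.1] 1949 11.4 lid~ 59.3 rad 133.9 j [  19.   41.   26.   -6. -103. -102.]
top 1142 [60.15359113 62.56684546 64.04884654 65.86391552 69.39315971]
base 1002 ((470.51239013671875, 52.01408386230469), 45.831661224365234)
slope 58.511448
scene 1264 [62.36737781 63.66685131 65.11250324 66.90373927 69.83066948]
base 462 ((472.106689453125, 48.27528762817383), 47.330108642578125)
slope 58.90744
```

View pics/end.png

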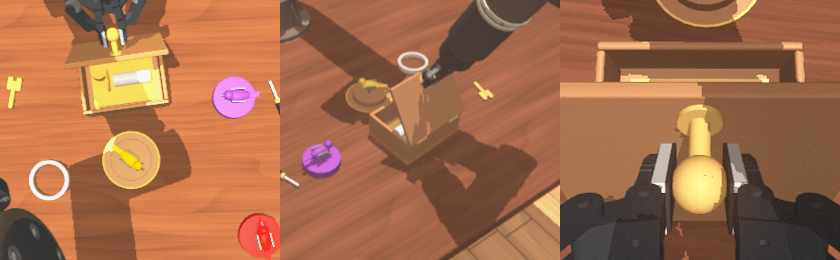

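The lid is held, at 59.3° from the ball position and 58.5–58.9° from the lid-surface fits. I'll nudge it about 1° further and hold.

>>> jog_arm(increments="-0.0009 0 -0.0007 0 0.008 0 0;-0.0017 0 -0.0014 0 0.016 0 0;-0.0017 0 -0.0014 0 0.016 0 0;-0.0017 0 -0.0014 0 0.016 0 0;-0.0017 0 -0.0014 0 0.016 0 0;-0.0017 0 -0.0014 0 0.016 0 0;-0.0017 0 -0.0014 0 0.016 0 0;-0.0017 0 -0.0014 0 0.016 0 0;-0.0017 0 -0.0014 0 0.016 0 0;-0.0017 0 -0.0014 0 0.016 0 0;-0.0017 0 -0.0014 0 0.016 0 0;-0.0017 0 -0.0014 0 0.016 0 0")

```text
clock: 33.05
tcp_pos: [670.8, 66.6, 165.0]
eef_rot: [[-0.868, -0.117, -0.483], [-0.102, 0.993, -0.057], [0.486, 0.0, -0.874]]
force: [-3.5, 1.4, 7.3]
width: 21.8
```

```bash
python3 - <<'E'
from h import *
ballrel()
k,im,d=grab("top"); f,cx,cy,R,t=k; u,v=np.meshgrid(np.arange(640),np.arange(400)); W=(np.stack([(u-cx)/f*d,(v-cy)/f*d,d],-1)-t)@R
L=W-(B0+127*e-44*zu); x=L@e; y=L@yy; z=L[...,2]; pol=np.hypot(x,z); m=(d>0)&(abs(y)<88)&(abs(y)>30)&(pol<150)&(pol>50)&(z>30)
P=np.c_[x[m],z[m]].astype(np.float32); vx,vz,x0,z0=cv2.fitLine(P,cv2.DIST_HUBER,0,.01,.01).ravel(); print("slope",np.degrees(np.arctan2(abs(vz),-vx*np.sign(vz))))
E
```

```text
t 33.1 w 21.7 F [-3.3  0.5  8.6] ft [ 0.34  0.8  -0.05] tilt 29.1 ball in tool [ -0.6  -0.4 -42.2] 1961 11.5 lid~ 60.5 rad 133.8 j [  19.   42.   27.   -6. -104. -102.]
slope 59.083054
```

The lid measures 60.5° from the ball and 59.1° from the surface fit, and it held steady for a second. Handing in.

```bash
python3 -c "
from h import *
print(r.job_done())"
```

```text
the job is handed in; nothing more can be done
None
```

The warbler stands centred on the turntable and I handed in with the lid held at about 60°, but it took three tries to raise the lid. The hand-in gives no verdict, and the clock stood at about 33 s.

- **Warbler:** I pushed it by its base between the two fingers. In the last fit with the lid up, the base centre was at (470.5, 52.0) against the turntable at (470, 51). The scene camera's rougher fit read (472, 48).
- **Lid:** It is pinched by the knob at 35 N, with the tool turned along with the lid. The ball's position gives 60.5° and a surface fit from the top camera gives 59.1°. The knob did not move in the grip during the last second of holding.
- **Other things:** In the last picture the ring, the winding key and the red and purple birds look unmoved. The pin pusher was only partly in view. I did not measure any of them at the end.

What went wrong along the way:
- **First push:** The fingertips turned out to sit about 25–30 mm short of the stated tool point. My first push passed over the base and only nudged and turned the bird, which stayed upright.
- **Dropped lid:** The first two lifts, with the gripper upright at 60 N and then 110 N, lost the knob and the lid fell shut both times. After the second, the closed fingers pressed behind the knob with about 27 N until I backed off.

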